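Clip the spring-hook probe on the controller's post and start the run

TASK

Swing the guard on the sloping controller well aside (about a quarter turn), off the headed post it covers. Then take the spring-hook probe from its cradle by squeezing its two thumb tabs together so that the hook comes fully out, bring the post into the hook's open side with the probe held parallel to the sloping panel, and let go so that the hook closes on the post and the probe stays clipped there. Last, push the start plunger on the separate grey box all the way down and let it come back up; leave everything else on the bench where it stands.

Things in the scene. Friction and masses are not known exactly. Their poses are not given: they have to be found in the camera images.
- controller: Grey wedge-shaped bench console, fixed, 200 mm deep (x), 170 wide, origin in the middle of its underside, z up. Its panel slopes at 30 degrees, rising to its +x (towards the robot, so the panel faces away from it): low edge 35 mm high, top edge 150. On the panel at post y = +62 mm: knobs 14 mm high, 22 wide, 25 and 60 mm up-slope of it; a rocker 5 high, 55 mm down-slope. Place and yaw vary.
- post: Steel post standing square on the sloping panel. Origin at its foot, on the panel, 145 mm up-slope from the low edge, midway across; x points up the slope, y level, z out of the panel along the post. Shank 8 mm diameter; head 24 mm diameter from z = 20 to 26 mm: the hook must pass between panel and head. The guard's pivot (20 mm diameter, 30 high) stands at x = +50 mm.
- post_mid (a point): Point on the axis of the post, 10 mm above the panel: middle of the free shank.
- guard (a joint): Black swivel guard over the post, turning on the pivot about the panel's normal: 0 covers the post; grows to 1.75 rad as its free end swings to the post's -y. Stays where left (1.3 N at the fin). Aside: about 75 degrees (1.3 rad) or more. An arm 31 to 35 mm over the panel carries a cap 34 x 34 mm, open on its +y side, reaching down to 8 mm over the panel.
- guard_fin (a point): Centre of the upright fin on the guard's cap, 50 mm from the pivot axis, 50 mm above the panel: a plate 24 mm long (in line with the pivot), 5 thick, from 35 to 65 mm above the panel. Push its +y face to swing the guard. Its frame turns with the guard: x points from fin to pivot, z out of the panel.
- probe: Loose spring-hook (grabber) probe, about 80 g, lying level in the cradle. Origin on the underside, below the front face of the fixed thumb tab; x along it to nose and hook, z up towards the tabs, y left. Barrel 20 wide, 16 high, x = -28 to 32; thinner nose (z 3 to 13, y -11 to 6) x = 32 to 50. Fixed tab x -6 to 0; sliding tab behind it x -60 to -54 (squeezed -38 to -32); both 20 wide, z 16 to 52.
- tabs (a point): Grip point on the probe at x = -30, z = 42 mm: midway between the two thumb tabs' outer faces at rest. Tabs measure 60 mm over their outer faces at rest, 38 squeezed. Grip from the tab side, fingers closing along the probe's x; keep fingertips above z = 20. While squeezing, the probe may slide along its cradle.
- hook (a point): Inner face of the steel hook's crossbar, moving with the plunger; probe x = 53 mm at rest, 75 squeezed, y -1, z 8. Hook 8 mm high. Its crossbar (y -12 to 10, 5 thick) hangs on a side shank (y 6 to 10) and has a 2.5 mm lip at its -y end, so it is open to the probe's -y side. Gap nose to crossbar 3 mm at rest, 25 squeezed (22.5 at the lip).
- probe_plunger (a joint): Stroke of the probe's plunger, m: 0 = at rest, hook in; 0.022 = tabs squeezed fully, hook out. Spring 4 N at rest, 8.4 N at full stroke: an ordinary grip on both tabs squeezes it fully. With the 8 mm post held in the hook it stops at about 0.005.
- throat (a point): Point fixed on the probe, 4 mm in front of the nose at x = 54, y = -1.5, z = 8 mm of the probe: where the axis of a caught post comes to lie.
- cradle: White rest for the probe, fixed, 125 x 60 mm, floor 6 mm high, two side walls (to 18 mm high, 36 long) beside the barrel, open at both ends and on top, so the probe can slide along it. Origin on the table, below the probe's origin within 4 mm; same axes as the probe. Cradle and start box vary in place and yaw and may stand on either side of the controller.
- start_box: Grey box 85 x 75 mm, 45 mm high, fixed, with a steel collar (42 mm diameter) up to 51 mm and the start plunger in the middle; origin in the middle of its underside, z up.
- start_top (a point): Centre of the top of the start plunger's black button (30 mm diameter), 81 mm above the table when up; moves with it.
- start_plunger (a joint): Stroke of the start plunger, m: 0 = up, 0.014 = fully down. Sprung: 3 N at the top, 9 N fully down; it returns by itself.
- flask: Clear conical flask, 72 mm wide, 102 mm high. Loose bystander, origin in the middle of its underside; leave alone.
- reagent_bottle: White bottle, 68 mm diameter, 150 mm high. Loose bystander, origin in the middle of its underside; leave alone.
- jar: Amber jar, 54 mm diameter, 70 mm high. Loose bystander, origin in the middle of its underside; leave alone.
- vial: Small white bottle, 34 mm diameter, 60 mm high. Loose bystander, origin in the middle of its underside; leave alone.
- dish: Small white dish, 64 mm wide, 18 mm high. Loose bystander, origin in the middle of its underside; leave alone.
- stopper: Rubber stopper, 32 mm wide, 26 mm high. Loose bystander, origin in the middle of its underside; leave alone.
Mind the look-alikes: they are no part of the job. What is shaped like the start_box but green is not meant. There is more than one size of the probe; the one meant has the size given above.

How it is judged:
On the way, in this order (a step that is already met when the one before it is completed fails the run):
1. the guard is swung aside (over 1.2 rad) (value of joint guard above 1.2 rad), for 0.1 s.
2. the probe is lifted from its cradle with the hook fully out (value of joint probe_plunger above 0.019 m and z of probe in the frame of cradle above 0.03 m), for 0.2 s.
3. the post is between nose and hook, the hook still fully out and the probe parallel to the panel (within 10 degrees) (value of joint probe_plunger above 0.019 m and distance between throat and post_mid below 0.02 m and angle between the z axis of probe and the z axis of post, either way round below 0.175 rad), for 0.1 s.
4. the probe is let go, its hook closed on the post (value of joint probe_plunger between 0.003 and 0.008 m and distance between throat and post_mid below 0.012 m and angle between the z axis of probe and the z axis of post, either way round below 0.3 rad and contact force between the fingers and probe below 0.1 N), for 0.2 s.
5. the start plunger is pushed fully down (value of joint start_plunger above 0.012 m), for 0.05 s.
At the end, for the whole second after the job is handed in: The probe is at rest, clipped on the post: hook held open 3 to 8 mm by the post, throat within 12 mm of the middle of the post's shank, probe square to the post within 0.3 rad and untouched by the fingers; the guard is still swung aside (over 1.0 rad); the start plunger is back up (within 2 mm) (all of step 4 and value of joint guard above 1 rad and value of joint start_plunger below 0.002 m and linear speed of probe below 0.02 m/s).
It fails at once if a bystander (flask, bottle, jar, vial, dish or stopper) is moved more than 40 mm (distance of any of flask, reagent_bottle, jar, vial, dish, stopper from where it was at the start of the episode above 0.04 m).
It also fails if it takes over 56 s, if anything falls off the work surface, if the arm or the gripper's body presses on something with over 40 N, if the wrist force passes 120 N, or if a joint passes its speed limit or range.

ROBOT

A 7-joint arm with a two-finger parallel gripper is mounted at the origin on the work surface. World frame = base frame: x ahead of the robot, y to its left, z up, the work surface at z = 0. Lengths are in m, angles in rad, forces in N, time in s.
With the tool pointing down it reaches from about 0.425 to 0.875 m from the base axis. Payload 4.7 kg.
Tool frame: the origin (TCP) lies midway between the tips of the shut fingers; the grasp point (between the pads) lies 19 mm behind it; z points along the fingers, y is the direction in which the jaws open and shut (so a half turn about z gives the same grasp; the last joint's range is limited). The gripper opens to 87 mm and grips with 3 to 60 N. Pads are 19 mm wide; open, the fingers measure 117 mm over their backs; the gripper's body (75 mm by 190 mm) begins 51 mm behind the grasp point.
Start: joints at [-1.115, 0.321, -0.07, 1.45, 0.023, 1.371, -0.057], TCP at [0.278, 0.588, 0.199] pointing down, gripper open.
Joint ranges: [-2.86, 2.86], [-0.3, 2.09], [-1.38, 1.24], [0.06, 2.45], [-1.56, 4.7], [0.09, 2.05], [-2.69, 2.69]. Speed limits (rad/s): [2.57, 2.57, 3.14, 3.14, 3.14, 3.14, 3.14].

INTERFACE

Orientations are given as a rotation vector (axis times angle).
In Python, from bench import monitor, eyes, order gives the robot as it stands. The module is installed in compiled form; this text tells all that it offers.
- The arm moves only by the shell command python3 -m pendant 'ROWS' [FORCE]. ROWS is JSON, a list of rows, each a list of 3 entries, a list of its own where there are three numbers: the turn, a rotation vector about the tool's x, y, z in degrees, then the shift along the tool's x, y, z in m, then the gripper command: -1 is fully open, 1 is shut, values between are in proportion. In form: [[[rx, ry, rz], [tx, ty, tz], hand], ...]. A call has 1 to 8 rows; each row shifts and turns the commanded pose from where the row before left it, along the tool's axes as they then stand; what a row does not reach is not made up. A row lasts 1/8 s, in which the tool goes at most 62.5 mm and 10.7 degrees, less where a joint would pass 70% of its speed; a pose out of reach is approached as far as the arm can. A call is refused whole if a number of a shift passes 0.0625 or a number of a turn 10.7, either way. A call with a gripper value outside its range is refused whole. The fingers move at their own pace and stop on an object; FORCE is the grip in N (left out, the last holds). Time passes only in rows, so rows that do not move let the fingers close. It gives the time, the measured TCP pose, the force and the opening at its end, in the units of the state.
- monitor.get_state(): the state, without advancing time (a new reading comes with each control period).
- eyes.get_image(name): name is "scene" or "top"; returns a dict with "color" (400x640x3 uint8, red, green, blue), "range_z" (400x640 float32, m along the optical axis (not along the pixel's ray), 0 where there is no reading), "fx", "fy", "cx", "cy" (pixels), "world_to_cam" (4x4, takes a point from world to camera coordinates). Camera axes: x right, y up, looking along -z (the intrinsics and any distortion apply to the point x, -y, -z); pixel columns grow to the right and rows downward; lengths in m; the calibration is good to about 2 mm. A picture is of the moment at which its call begins.
- order.close_job(): hands the job in, once; it reports no verdict.
The state is a dict: "time": time; "joint_positions": joint angles; "qd": joint speeds; "joint_torque": joint torques, N m; "position": TCP position; "tool_rot": TCP orientation; "ft_force": force on the tool from outside, world axes, zero at the start; "torque": the same for the moment, N m; "grip_width": opening from 0.0 (shut) to 1.0 (fully open).
Only numpy, scipy, OpenCV 4.12 (cv2) and the standard library are available. Lean on these libraries where they do the work, as an engineer would, in place of code of your own. Each camera call takes 0.05 s, during which the arm holds its last target.

## Working session

There is one attempt and no reset: what is moved stays moved. The work goes in short steps, Python scripts to look and compute and a shell command to move; the robot and the scene stay as the last step left them, time stands still between calls to the robot, and variables do not carry over. Pictures are saved under pics/ and viewed, and the job is handed in when it is done.

```bash
mkdir -p pics; ls; python3 - <<'E'
from bench import monitor, eyes
import cv2,numpy as np
s=monitor.get_state(); print(s)
for n in ("scene","top"):
    d=eyes.get_image(n)
    cv2.imwrite(f"pics/{n}0.png",d["color"][:,:,::-1])
    np.savez(f"pics/{n}0.npz",**d)
    print(n,d["fx"],d["fy"],d["cx"],d["cy"],d["world_to_cam"],[k for k in d])
E
```

```text
pics
{'time': 0.0, 'joint_positions': array([-1.11488167,  0.32179855, -0.0700724 ,  1.45166742,  0.02261442,
        1.37081009, -0.05685931]), 'qd': array([-0.00054288, -0.00037695,  0.00020103, -0.00067117,  0.00057406,
       -0.00164767, -0.00238028]), 'joint_torque': array([-1.00877078e-04, -4.91287887e+01, -4.04167129e-01, -3.12531066e+01,
       -6.40514516e-02,  4.39105066e-02,  1.85176118e-04]), 'position': array([0.27773066, 0.58701494, 0.19788115]), 'tool_rot': array([-6.88208492e-01, -3.06497585e+00,  2.94148419e-03]), 'ft_force': array([ 0.14641989,  0.40719515, -0.50697799]), 'torque': array([ 0.00862669,  0.01404084, -0.01617402]), 'grip_width': 1.0048405571274983}
scene 413.20599458850796 413.20599458850796 316.1727026784385 199.97102541740747 [[ 0.57862805  0.81558043 -0.00425989 -0.2957512 ]
 [-0.45841305  0.3295404   0.82538512  0.10225484]
 [ 0.67457176 -0.4756382   0.56455403 -1.56751272]
 [ 0.          0.          0.          1.        ]] ['color', 'range_z', 'fx', 'fy', 'cx', 'cy', 'world_to_cam']
top 517.5375549390668 517.5375549390668 315.95156008549276 200.18566077268022 [[ 2.64194875e-02 -9.99648646e-01  2.14344565e-03 -1.36524830e-02]
 [ 9.93789991e-01  2.64963767e-02  1.08071251e-01 -4.86970674e-01]
 [-1.08090074e-01 -7.25052243e-04  9.94140840e-01 -1.64225714e+00]
 [ 0.00000000e+00  0.00000000e+00  0.00000000e+00  1.00000000e+00]] ['color', 'range_z', 'fx', 'fy', 'cx', 'cy', 'world_to_cam']
```

View pics/scene0.png

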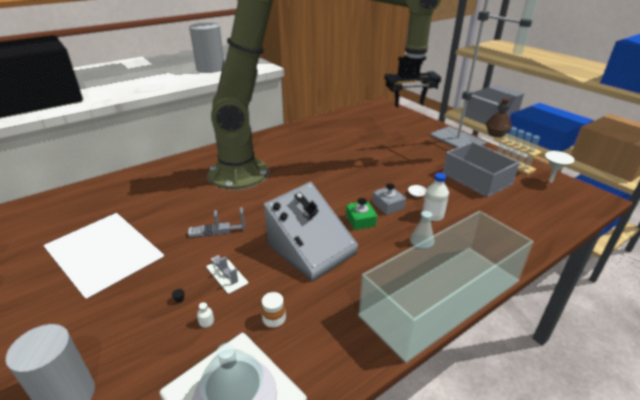

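View pics/top0.png

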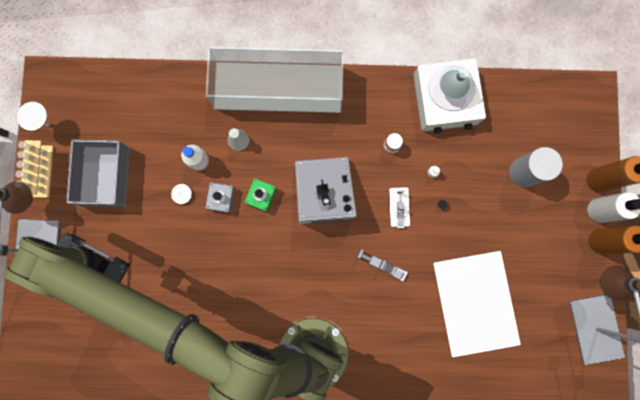

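In the scene view the console is at about (310,230), the cradled probe at (227,270) and a larger loose probe at (217,227). The grey box is at (388,200) and the green one at (361,214). In the top view these are the console (325,190), cradle probe (400,207), loose look-alike (383,265), grey box (219,198) and green box (260,195). Next I'll take close crops.

```bash
cat > h.py <<'E'
import numpy as np,cv2
def ld(n): return dict(np.load(f"pics/{n}.npz"))
def cloud(d):
    z=d["range_z"].astype(float); H,W=z.shape
    u,v=np.meshgrid(np.arange(W),np.arange(H))
    X=(u-d["cx"])/d["fx"]*z; Y=(v-d["cy"])/d["fy"]*z
    P=np.stack([X,-Y,-z,np.ones_like(z)],-1)
    w=P@np.linalg.inv(d["world_to_cam"]).T
    w=w[...,:3]; w[z==0]=np.nan
    return w
def proj(d,p):
    p=np.atleast_2d(p); c=np.c_[p,np.ones(len(p))]@d["world_to_cam"].T
    return np.c_[d["cx"]+d["fx"]*c[:,0]/-c[:,2], d["cy"]+d["fy"]*-c[:,1]/-c[:,2]]
def crop(d,x0,y0,x1,y1,k,out):
    cv2.imwrite(out,cv2.resize(d["color"][y0:y1,x0:x1,::-1],None,fx=k,fy=k,interpolation=cv2.INTER_CUBIC))
E
python3 - <<'E'
from h import *
t=ld("top0");s=ld("scene0")
crop(t,285,145,425,245,5,"pics/c1.png")
crop(s,180,170,380,310,4,"pics/c2.png")
w=cloud(t);print(w[190,325],w[300,300]); w=cloud(s);print(w[230,310])
E
```

```text
[ 0.50582023 -0.02715084  0.14422092] [ 0.16635895  0.04204091 -0.00388191]
[ 0.53526515 -0.03752626  0.08810478]
```

View pics/c1.png

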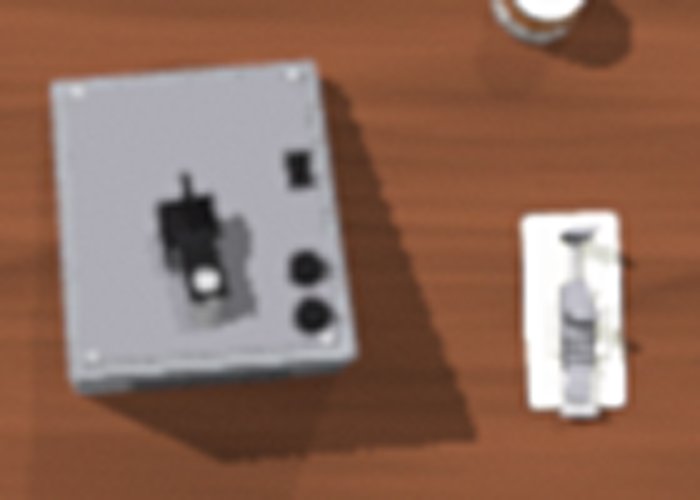

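View pics/c2.png

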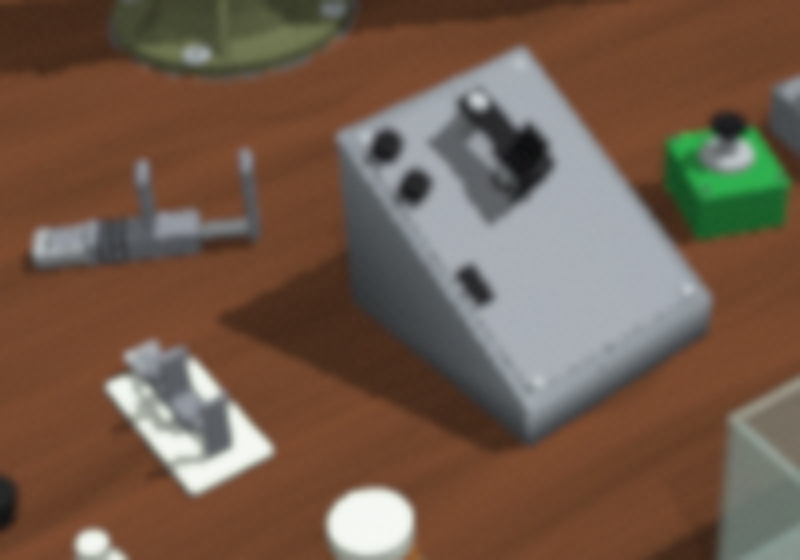

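```bash
python3 - <<'E'
from h import *
t=ld("top0");s=ld("scene0")
for n,d,box in(("top",t,(302,165,350,215)),("scene",s,(275,195,345,265))):
    w=cloud(d); x0,y0,x1,y1=box
    P=w[y0:y1,x0:x1].reshape(-1,3); P=P[~np.isnan(P[:,0])]
    # ransac plane
    best=None;rng=np.random.default_rng(0)
    for _ in range(500):
        q=P[rng.choice(len(P),3,False)];m=np.cross(q[1]-q[0],q[2]-q[0]);m/=np.linalg.norm(m)+1e-12
        i=abs((P-q[0])@m)<0.003
        if best is None or i.sum()>best.sum(): best=i
    Q=P[best];c=Q.mean(0);m=np.linalg.svd(Q-c)[2][2];m*=np.sign(m[2])
    print(n,len(P),best.sum(),"n",m,"slope",np.degrees(np.arccos(m[2])),"az",np.degrees(np.arctan2(m[1],m[0])),"c",c,"rms",((Q-c)@m).std())
    # inliers over the whole image
    A=abs((w-c)@m)<0.004
    A&=(abs(w-c)<0.16).all(-1)
    vis=d["color"][:,:,::-1].copy(); vis[A]=(0,0,255)
    k=A.astype(np.uint8); nn,l,st,_=cv2.connectedComponentsWithStats(k)
    j=1+np.argmax(st[1:,4]); M=(l==j)
    u=np.array([-m[0],-m[1],0]);u/=np.linalg.norm(u);x=u-(u@m)*m;x/=np.linalg.norm(x);y=np.cross(m,x)
    print(" upslope",x,"level",y)
    G=w[M]-c; ax=G@x;ay=G@y
    print(" upslope ext",np.percentile(ax,[0.3,1,99,99.7]),"lvl",np.percentile(ay,[0.3,1,99,99.7]))
    cc,_=cv2.findContours(M.astype(np.uint8),cv2.RETR_EXTERNAL,2)
    r=cv2.minAreaRect(((np.c_[ax,ay])*1000).astype(np.float32)); print(" rect mm",r)
    ctr=c+x*r[0][0]/1000+y*r[0][1]/1000; print(" panel centre",ctr)
    x0-=15;y0-=15;x1+=15;y1+=15
    cv2.imwrite(f"pics/pl_{n}.png",cv2.resize(vis[y0:y1,x0:x1],None,fx=6,fy=6))
# cloud over table noise
w=cloud(t);print("table z top",np.nanmedian(w[300:330,180:240,2]),np.nanstd(w[300:330,180:240,2]), np.nanmedian(w[225:245,320:350,2]),np.nanmedian(w[230:240,395:430,2]))
w=cloud(s);print("table z scene",np.nanmedian(w[300:320,100:150,2]),np.nanstd(w[300:320,100:150,2]),np.nanmedian(w[265:285,255:270,2]))
E
```

```text
top 2394 1387 n [0.49864311 0.05897421 0.86479887] slope 30.140253101419837 az 6.7450036157462465 c [ 0.51576993 -0.02709513  0.09834604] rms 0.0015955021781715246
 upslope [-0.85881334 -0.10157132  0.50211842] level [ 1.17450798e-01 -9.93078703e-01  6.93889390e-18]
 upslope ext [-0.12145546 -0.11931782  0.10787873  0.10970721] lvl [-0.08804611 -0.08694289  0.07964057  0.08075004]
 rect mm ((-6.329444885253906, -3.43408203125), (169.88900756835938, 235.84327697753906), 89.44984436035156)
 panel centre [ 0.52080241 -0.02304192  0.09516791]
scene 4878 2767 n [0.4979963  0.04938402 0.86577185] slope 30.029042101258593 az 5.663245613278627 c [ 0.53548446 -0.03104724  0.08805263] rms 0.0014408027175796066
 upslope [-0.86154609 -0.08543559  0.50043891] level [ 0.09868142 -0.99511908  0.        ]
 upslope ext [-0.10165315 -0.09970562  0.12896132  0.13084419] lvl [-0.09487574 -0.09389701  0.07420127  0.07503417]
 rect mm ((14.2166748046875, -10.30517578125), (235.27804565429688, 172.7407684326172), 0.5346143245697021)
 panel centre [ 0.52221921 -0.02200697  0.09516721]
table z top 0.001337137750942019 0.25956974742718 0.0014437070342980807 0.0013933404444747
table z scene 0.0019763271372147395 0.0014423250224376554 0.002222287949115165
```

```bash
cat >> h.py <<'E'
az=np.radians(6.2)
N=np.array([.5*np.cos(az),.5*np.sin(az),np.sqrt(.75)]); UX=np.array([-np.sqrt(.75)*np.cos(az),-np.sqrt(.75)*np.sin(az),.5]); UY=np.cross(N,UX)
FOOT=np.array([.5215,-.0225,.0932])+.0295*UX
def pp(x,y,z): return FOOT+UX*x/1000+UY*y/1000+N*z/1000
E
python3 - <<'E'
from h import *
t=ld("top0");s=ld("scene0")
for n,d,b in(("top",t,(290,150,365,225)),("scene",s,(260,175,365,280))):
    k=7; im=cv2.resize(d["color"][b[1]:b[3],b[0]:b[2],::-1],None,fx=k,fy=k,interpolation=cv2.INTER_CUBIC)
    for p,c in(((50,0,35),(0,0,255)),((0,0,50),(0,255,0)),((12,0,65),(0,255,255)),((-12,0,65),(0,255,255)),((25,62,14),(255,0,0)),((60,62,14),(255,0,0)),((-55,62,5),(255,0,0)),((17,17,8),(255,0,255)),((-17,17,8),(255,0,255)),((-145,-85,0),(255,255,0)),((-145,85,0),(255,255,0)),((86,-85,0),(255,255,0)),((86,85,0),(255,255,0))):
        q=(proj(d,pp(*p))[0]-b[:2]+.5)*k-.5
        cv2.circle(im,tuple(int(a) for a in q),4,c,1)
    cv2.imwrite(f"pics/ov_{n}.png",im)
E
```

```text
(no output)
```

View pics/ov_top.png

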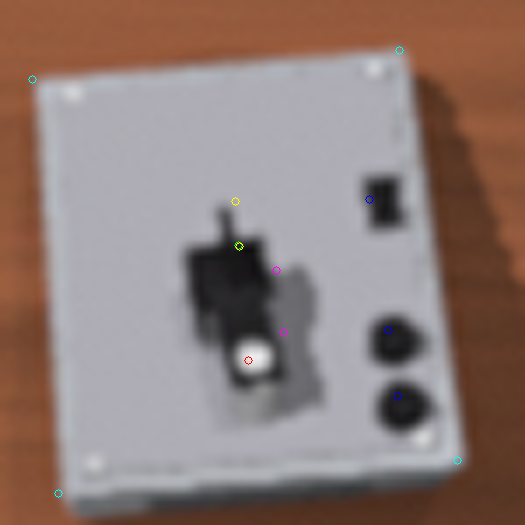

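View pics/ov_scene.png

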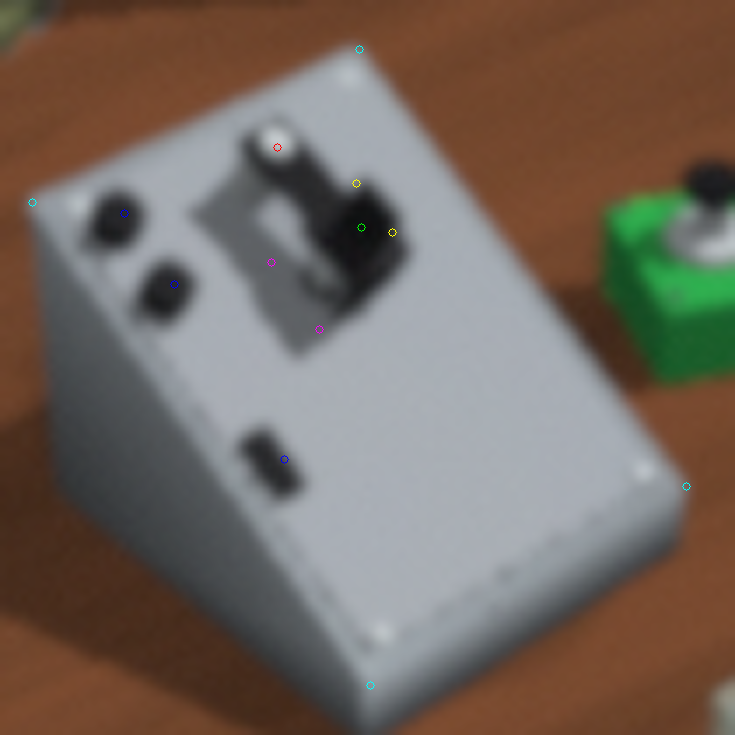

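```bash
python3 - <<'E'
from h import *
from scipy.optimize import least_squares
t=ld("top0");s=ld("scene0")
M=[(50,0,34),(25,62,9),(60,62,9),(-55,62,3)]
T=[(254,356),(394,341),(402,405),(384,203)]; S=[(277,141),(168,291),(117,218),(271,463)]
T=(np.array(T)+.5)/7-.5+[290,150];S=(np.array(S)+.5)/7-.5+[260,175]
def frame(a):
    n=np.array([.5*np.cos(a),.5*np.sin(a),np.sqrt(.75)]);x=np.array([-np.sqrt(.75)*np.cos(a),-np.sqrt(.75)*np.sin(a),.5]);return x,np.cross(n,x),n
def pts(p): 
    x,y,n=frame(p[3]); return np.array([p[:3]+(x*a+y*b+n*c)/1000 for a,b,c in M])
for ds in ((t,),(s,),(t,s)):
    def f(p): 
        r=[]
        for d in ds: r.append((proj(d,pts(p))-(T if d is t else S)).ravel())
        return np.r_[np.concatenate(r),(p[2]-.107)/.004,(p[3]-np.radians(6.2))/.03]
    o=least_squares(f,np.r_[FOOT,np.radians(6.2)],x_scale=[.01,.01,.01,.1]);print(o.x[:3],np.degrees(o.x[3]),np.round(o.fun,2))
print(FOOT)
E
```

```text
[ 0.4972938  -0.02865225  0.10702491] 4.917432021920498 [ 0.24  0.49  0.23 -0.36  0.1  -0.11 -0.6  -0.03  0.01 -0.75]
[ 0.49431749 -0.02594283  0.10758122] 5.309838617294919 [-0.52  0.92 -0.26 -0.4   0.08 -0.05  0.69 -0.37  0.15 -0.52]
[ 0.49728231 -0.02798167  0.10954419] 4.698006795478992 [-0.01  0.4   0.04 -0.38 -0.12 -0.11 -0.7  -0.08 -0.49  1.01 -0.45 -0.33
 -0.04 -0.05  0.33 -0.1   0.64 -0.87]
[ 0.49610168 -0.02525914  0.10795   ]
```

```bash
python3 - <<'E'
from h import *
t=ld("top0");w=cloud(t)
for n,(u,v) in dict(bottle=(193,158),flask=(237,140),dish=(181,194),box=(219,200),green=(261,195),jar=(393,143),vial=(433,172),stopper=(443,204),loose=(383,265),cradle=(400,207)).items():
    P=w[v-12:v+13,u-12:u+13].reshape(-1,3); P=P[(P[:,2]>.012)]
    if len(P): print(n,np.round(P.mean(0),3),"zmax",round(np.percentile(P[:,2],98),3),np.round(np.percentile(P,[3,97],axis=0)[:,:2],3).tolist())
crop(t,365,180,440,285,7,"pics/pr_top.png")
s=ld("scene0"); crop(s,180,200,260,300,7,"pics/pr_scene.png")
crop(t,170,165,290,225,6,"pics/bx_top.png")
E
```

```text
bottle [0.602 0.382 0.103] zmax 0.155 [[0.578, 0.359], [0.635, 0.415]]
flask [0.674 0.257 0.055] zmax 0.109 [[0.651, 0.233], [0.705, 0.288]]
dish [0.498 0.441 0.017] zmax 0.025 [[0.469, 0.411], [0.525, 0.467]]
box [0.479 0.307 0.049] zmax 0.084 [[0.445, 0.274], [0.516, 0.345]]
green [0.497 0.176 0.05 ] zmax 0.086 [[0.461, 0.141], [0.533, 0.211]]
jar [ 0.673 -0.24   0.06 ] zmax 0.079 [[0.652, -0.264], [0.699, -0.218]]
vial [ 0.588 -0.374  0.041] zmax 0.066 [[0.574, -0.39], [0.604, -0.362]]
stopper [ 0.485 -0.406  0.027] zmax 0.036 [[0.473, -0.419], [0.499, -0.392]]
loose [ 0.283 -0.22   0.031] zmax 0.077 [[0.258, -0.258], [0.307, -0.183]]
cradle [ 0.467 -0.27   0.023] zmax 0.062 [[0.435, -0.295], [0.509, -0.248]]
```

View pics/pr_top.png

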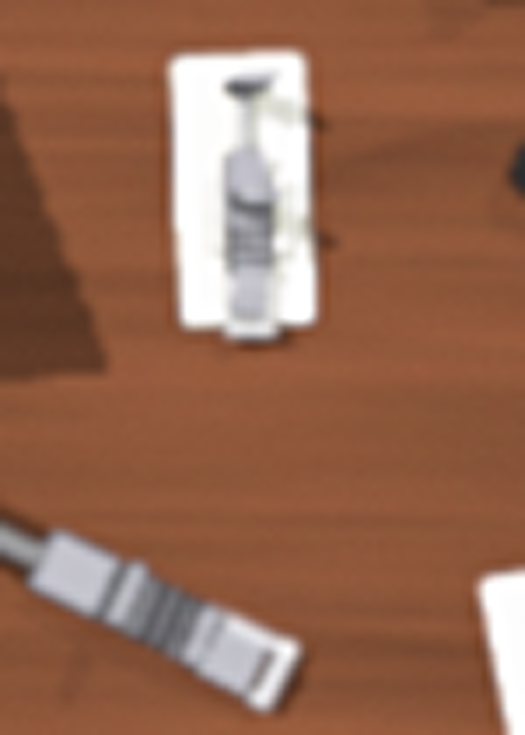

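View pics/pr_scene.png

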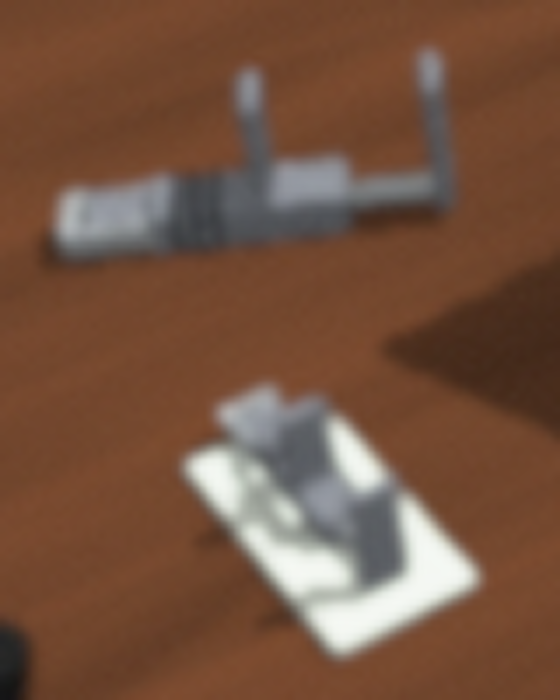

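View pics/bx_top.png

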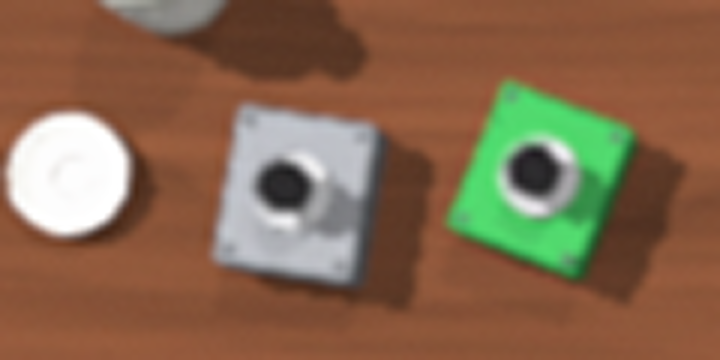

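```bash
python3 - <<'E'
from h import *
t=ld("top0");s=ld("scene0")
for n,d,b in (("top",t,(385,180,415,235)),("scene",s,(200,250,250,297))):
    w=cloud(d); c=d["color"].astype(int)
    m=np.zeros(c.shape[:2],np.uint8); sub=c[b[1]:b[3],b[0]:b[2]]
    m[b[1]:b[3],b[0]:b[2]]=((sub.min(-1)>150))*255
    cc,_=cv2.findContours(m,cv2.RETR_EXTERNAL,2); cc=max(cc,key=cv2.contourArea)
    # intersect contour pixel rays with z=.006
    W=d["world_to_cam"];Ri=W[:3,:3].T;o=-Ri@W[:3,3]
    p=cc[:,0].astype(float)
    r=np.c_[(p[:,0]-d["cx"])/d["fx"],-(p[:,1]-d["cy"])/d["fy"],-np.ones(len(p))]@Ri.T
    q=o+r*((.006-o[2])/r[:,2])[:,None]
    R=cv2.minAreaRect((q[:,:2]*1000).astype(np.float32)); print(n,"cradle rect",R)
    P=w[b[1]:b[3],b[0]:b[2]].reshape(-1,3);P=P[(P[:,2]>.035)&(P[:,2]<.075)]
    P=P[np.argsort(P[:,0])]
    for k in P: print(np.round(k*1000).astype(int).tolist(),end=" ")
    print()
E
```

```text
top cradle rect ((474.35009765625, -272.3349609375), (131.0561065673828, 62.66136169433594), 2.6859636306762695)
[463, -261, 54] [464, -267, 40] [464, -276, 43] [465, -273, 41] [465, -261, 35] [465, -270, 37] [465, -266, 64] [465, -263, 62] [466, -278, 66] [466, -269, 63] [466, -272, 62] [466, -261, 54] [467, -277, 54] [469, -266, 63] [469, -270, 60] [469, -276, 61] [469, -264, 56] [469, -273, 58] [470, -280, 53] [518, -274, 53] [518, -262, 45] [518, -271, 46] [519, -269, 45] [519, -265, 44] [519, -260, 37] [519, -259, 62] [520, -272, 63] [520, -266, 60] [520, -269, 60] [520, -276, 57] [521, -259, 46] [522, -266, 43] [523, -259, 62] [523, -266, 61] [523, -275, 63] [523, -269, 59] [524, -273, 57] [524, -264, 54] 
scene cradle rect ((474.6233825683594, -270.87957763671875), (129.43789672851562, 61.3734130859375), 2.7153987884521484)
[464, -263, 59] [465, -269, 59] [466, -263, 43] [466, -278, 58] [467, -279, 37] [467, -267, 60] [467, -276, 57] [467, -280, 49] [467, -273, 56] [467, -266, 48] [467, -267, 38] [467, -270, 58] [467, -268, 35] [468, -275, 43] [468, -261, 61] [468, -276, 61] [
[... 1090 characters left out ...]
2, -261, 49] [523, -263, 57] [523, -272, 52] [523, -276, 61] [523, -274, 35] [523, -264, 44] [523, -261, 53] [523, -277, 58] [523, -268, 57] [523, -276, 44] [523, -269, 51] [523, -274, 57] [523, -272, 49] [524, -260, 60] [524, -271, 59] [524, -260, 57] [524, -265, 38] [524, -267, 50] [524, -276, 41] [524, -266, 35] [524, -267, 47] [524, -260, 36] [524, -278, 53] [524, -264, 49] [524, -259, 42] [524, -274, 40] [524, -274, 61] [524, -264, 55] [524, -260, 39] [524, -259, 46] [524, -268, 41] [524, -265, 42] [524, -262, 48] [525, -273, 47] [525, -267, 54] [525, -271, 43] [525, -263, 42] [525, -269, 38] [525, -271, 50] [526, -265, 54] [526, -276, 53] [526, -272, 58] [526, -274, 45] [526, -263, 46]
```

```bash
cat >> h.py <<'E'
az=np.radians(5.5)
N=np.array([.5*np.cos(az),.5*np.sin(az),np.sqrt(.75)]); UX=np.array([-np.sqrt(.75)*np.cos(az),-np.sqrt(.75)*np.sin(az),.5]); UY=np.cross(N,UX)
FOOT=np.array([.4965,-.0275,.108])
from scipy.spatial.transform import Rotation as Rn
RP=np.c_[-UY,-UX,-N]   # tool over panel
def yawR(deg): # tool down, tool y = (cos,sin)
    a=np.radians(deg); y=np.array([np.cos(a),np.sin(a),0]); z=np.array([0,0,-1.]); return np.c_[np.cross(y,z),y,z]
def cur():
    from bench import monitor
    s=monitor.get_state(); return s["position"],Rn.from_rotvec(s["tool_rot"]).as_matrix(),s
def plan(p1,R1,n,p0=None,R0=None):
    if p0 is None: p0,R0,_=cur()
    rv=Rn.from_matrix(R0.T@R1).as_rotvec()/n
    A=np.zeros((3,3))
    for k in range(n): A+=Rn.from_rotvec(rv*k).as_matrix()
    t=np.linalg.solve(A,R0.T@(p1-p0))
    print(n,"turn",np.round(np.degrees(rv),2),"shift",np.round(t,4))
def sim(rows,p0=None,R0=None):
    if p0 is None: p0,R0,_=cur()
    for r,t in rows: p0=p0+R0@np.array(t); R0=R0@Rn.from_rotvec(np.radians(r)).as_matrix(); print(np.round(p0,4))
    return p0,R0
def inpanel():
    p,R,s=cur(); d=p-FOOT
    print("t",round(s["time"],2),"panel xyz mm",np.round(np.array([d@UX,d@UY,d@N])*1000,1),"rot err deg",np.round(np.degrees(Rn.from_matrix(R.T@RP).as_rotvec()),2),"F",np.round(s["ft_force"],1),"w",round(s["grip_width"],3))
E
python3 - <<'E'
from h import *
plan(pp(0,40,90),RP,16); plan(pp(0,40,90),RP,12)
p,R,_=cur()
sim([([0,0,5],[0,.05,-.02])]*1)
print(pp(0,40,90))
p1,R1=pp(0,40,90),RP
E
```

```text
16 turn [1.7  0.97 3.61] shift [-0.0444 -0.0117  0.0016]
12 turn [2.26 1.29 4.81] shift [-0.059  -0.0162  0.0022]
[0.2991 0.6323 0.2179]
[ 0.54512666 -0.06300279  0.18594229]
```

```bash
python3 -m pendant '[[[0,0,0],[0,0,-0.05],1],[[0,0,0],[0,0,-0.03],1]]' 20; python3 - <<'E'
from h import *
p1=pp(0,40,110)
plan(p1,RP,14)
p,R,_=cur()
E
```

```text
time: 0.35
position: [0.278, 0.5878, 0.2806]
tool_rot: [0.688, 3.065, 0.002]
ft_force: [0.3, 0.6, 0.3]
grip_width: 0.854
14 turn [1.95 1.1  4.13] shift [-0.0515 -0.0119  0.0062]
```

```bash
python3 -m pendant '[[[1.95,1.1,4.13],[-0.0515,-0.0119,0.0062],1],[[1.95,1.1,4.13],[-0.0515,-0.0119,0.0062],1],[[1.95,1.1,4.13],[-0.0515,-0.0119,0.0062],1],[[1.95,1.1,4.13],[-0.0515,-0.0119,0.0062],1],[[1.95,1.1,4.13],[-0.0515,-0.0119,0.0062],1],[[1.95,1.1,4.13],[-0.0515,-0.0119,0.0062],1],[[1.95,1.1,4.13],[-0.0515,-0.0119,0.0062],1]]'; python3 - <<'E'
from h import *
inpanel(); plan(pp(0,40,110),RP,7)
E
```

```text
time: 1.23
position: [0.5053, 0.3001, 0.2296]
tool_rot: [-1.349, -2.617, 0.3]
ft_force: [1.2, 0.6, 0.0]
grip_width: 0.064
t 1.23 panel xyz mm [  26.  -325.3  125.3] rot err deg [13.53  7.75 28.73] F [1.2 0.6 0. ] w 0.064
7 turn [1.93 1.11 4.1 ] shift [-0.0513 -0.0118  0.006 ]
```

```bash
python3 -m pendant '[[[1.93,1.1,4.1],[-0.0513,-0.0118,0.006],1],[[1.93,1.1,4.1],[-0.0513,-0.0118,0.006],1],[[1.93,1.1,4.1],[-0.0513,-0.0118,0.006],1],[[1.93,1.1,4.1],[-0.0513,-0.0118,0.006],1],[[1.93,1.1,4.1],[-0.0513,-0.0118,0.006],1],[[1.93,1.1,4.1],[-0.0513,-0.0118,0.006],1],[[1.93,1.1,4.1],[-0.0513,-0.0118,0.006],1],[[0,0,0],[0,0,0],1]]'; python3 - <<'E'
from h import *
inpanel(); plan(pp(0,36,48),RP,3)
from bench import eyes
d=eyes.get_image("scene"); crop(d,230,110,390,270,4,"pics/a1.png")
E
```

```text
time: 2.22
position: [0.5541, -0.0671, 0.2028]
tool_rot: [-1.85, -2.02, 0.546]
ft_force: [-0.3, 1.0, -0.2]
grip_width: 0.006
t 2.23 panel xyz mm [  1.   44.9 108.9] rot err deg [-0.03  0.01 -0.48] F [-0.3  1.  -0.2] w 0.006
3 turn [-0.01  0.   -0.16] shift [0.003  0.0003 0.0203]
```

View pics/a1.png

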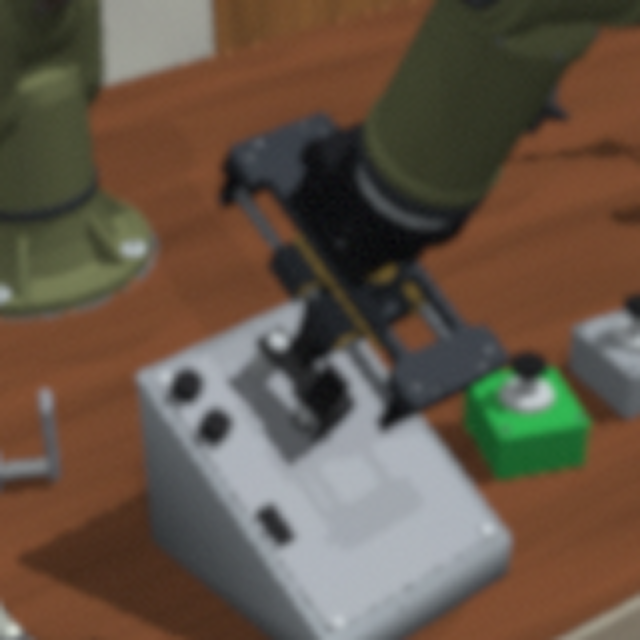

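The shut gripper (its fingertip at about (307,197) in the full image) is tilted square to the panel, above and beside the black guard. I'll check the TCP projection.

```bash
python3 - <<'E'
from h import *
s=ld("scene0");p,R,_=cur();print(proj(s,p),(proj(s,p)-[230,110])*4)
E
python3 -m pendant '[[[0,0,0],[0.002,0,0.02],1],[[0,0,0],[0.002,0,0.02],1],[[0,0,0],[0.002,0,0.02],1],[[0,0,0],[0,0,0],1]]'; python3 - <<'E'
from h import *
inpanel()
from bench import eyes
for n,b in (("scene",(230,110,390,270)),("top",(270,130,390,250))):
    d=eyes.get_image(n); crop(d,*b,5,f"pics/a2{n}.png")
E
```

```text
[[305.47920179 202.10291824]] [[301.91680716 368.41167296]]
time: 2.78
position: [0.524, -0.0551, 0.1507]
tool_rot: [-1.834, -2.033, 0.542]
ft_force: [-0.1, -0.2, 0.5]
grip_width: 0.009
t 2.77 panel xyz mm [-0.1 30.1 49.4] rot err deg [-0.    0.05  0.37] F [-0.1 -0.2  0.5] w 0.009
```

View pics/a2scene.png

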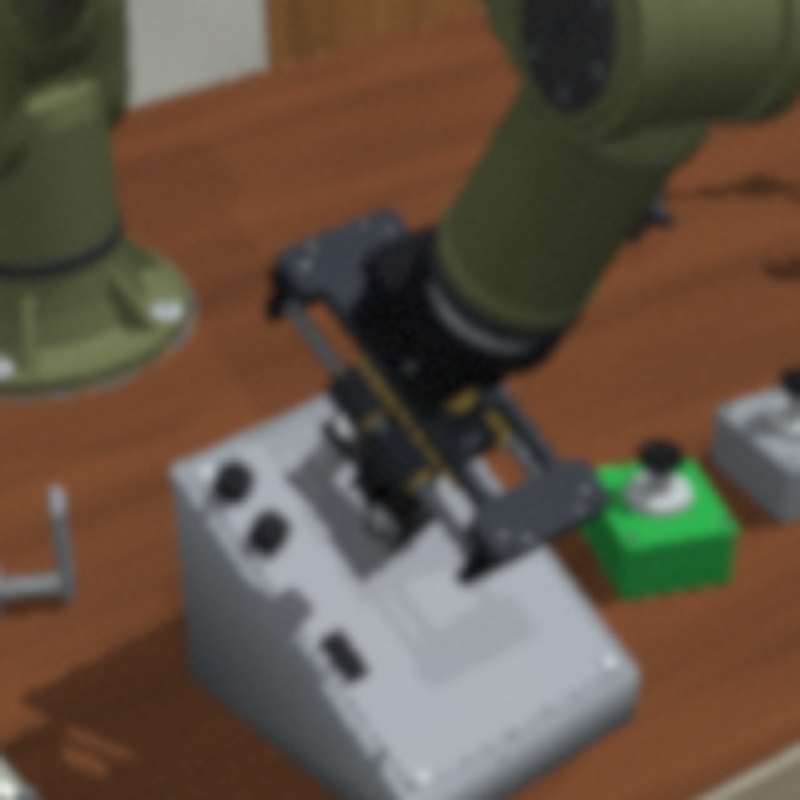

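View pics/a2top.png

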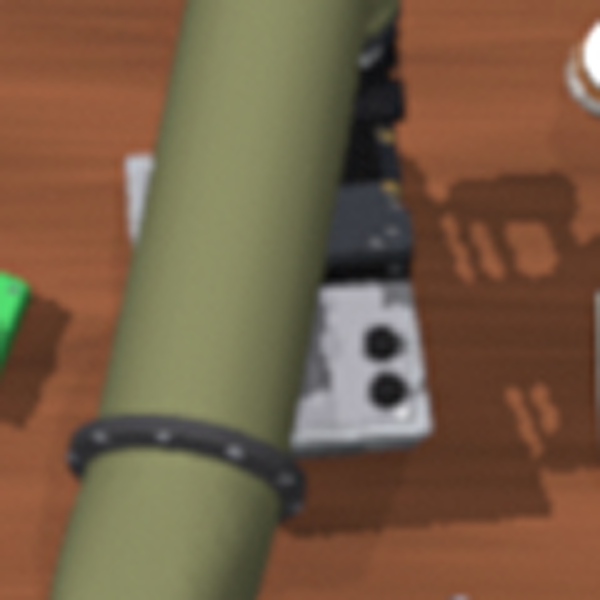

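```bash
python3 -m pendant '[[[0,0,0],[0.017,0,0.005],1],[[0,0,0],[0.015,0,0],1],[[0,0,0],[0.017,-0.001,0],1],[[0,0,0],[0.009,-0.004,0],1],[[0,0,0],[0.008,-0.005,0],1],[[0,0,0],[0.007,-0.009,0],1],[[0,0,0],[0.005,-0.009,0],1],[[0,0,0],[0.001,-0.007,0],1]]'; python3 - <<'E'
from h import *
inpanel()
from bench import eyes
for n,b in (("scene",(230,110,390,270)),):
    d=eyes.get_image(n); crop(d,*b,5,f"pics/a3{n}.png")
E
```

```text
time: 3.88
position: [0.484, 0.0181, 0.1653]
tool_rot: [-1.84, -2.032, 0.541]
ft_force: [1.1, 0.6, 0.8]
grip_width: 0.005
t 3.88 panel xyz mm [ 35.6 -46.6  45.6] rot err deg [0.16 0.06 0.17] F [1.1 0.6 0.8] w 0.005
```

View pics/a3scene.png

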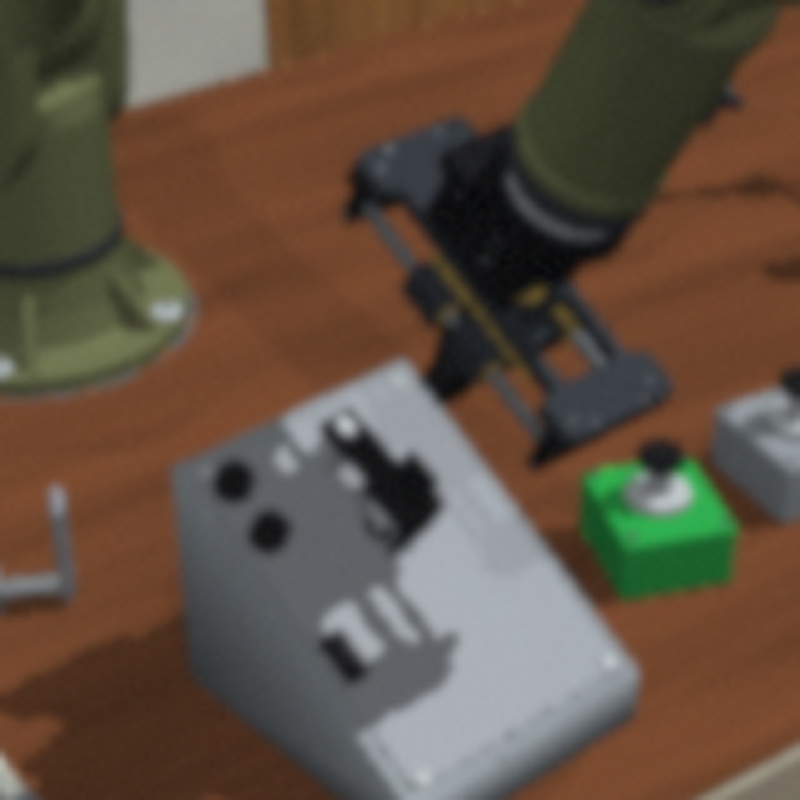

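```bash
python3 - <<'E'
from h import *
from bench import eyes
d=eyes.get_image("scene"); np.savez("pics/scene4.npz",**d)
b=(265,175,335,245);k=9
im=cv2.resize(d["color"][b[1]:b[3],b[0]:b[2],::-1],None,fx=k,fy=k,interpolation=cv2.INTER_CUBIC)
def dot(p,c):
    q=(proj(d,p)[0]-b[:2]+.5)*k-.5; cv2.circle(im,tuple(int(a) for a in q),4,c,1)
for th in np.arange(0,1.8,.25): dot(pp(50-50*np.cos(th),-50*np.sin(th),35),(0,255,0)); dot(pp(50-50*np.cos(th),-50*np.sin(th),65),(0,255,255))
dot(pp(0,0,26),(0,0,255));dot(pp(0,0,0),(0,0,255)); dot(cur()[0],(255,0,0))
cv2.imwrite("pics/a4.png",im)
E
```

```text
(no output)
```

View pics/a4.png

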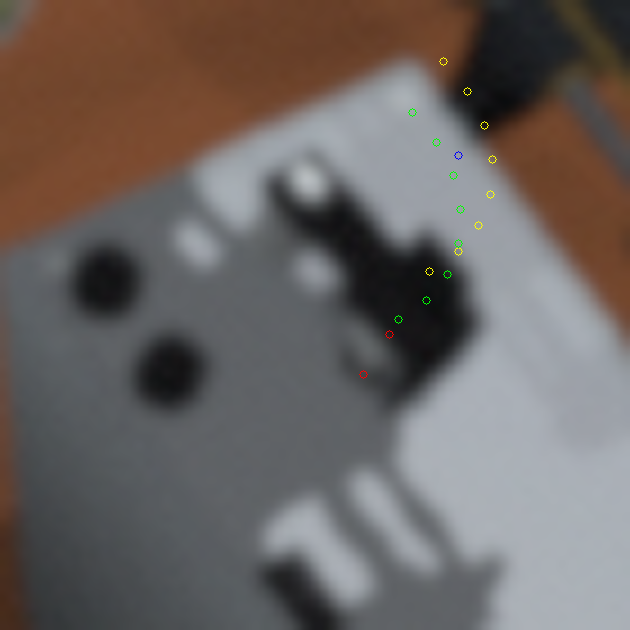

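```bash
python3 - <<'E'
from h import *
for n in("top0","scene0","scene4"):
    d=ld(n);w=cloud(d)-FOOT; q=np.stack([w@UX,w@UY,w@N],-1).reshape(-1,3)*1000
    m=(abs(q[:,1])<45)&(q[:,0]>-60)&(q[:,0]<75)&(q[:,2]>14)&(q[:,2]<110)
    Q=q[m];print(n,len(Q))
    for lo,hi in((14,30),(30,37),(37,43),(43,50),(50,60),(60,75),(75,110)):
        z=Q[(Q[:,2]>=lo)&(Q[:,2]<hi)]
        if len(z): print(lo,hi,len(z),"x",np.round(np.percentile(z[:,0],[5,50,95])),"y",np.round(np.percentile(z[:,1],[5,50,95])))
E
```

```text
top0 239
14 30 32 x [-2. 56. 63.] y [-25.  -5.   6.]
30 37 135 x [-10.  20.  61.] y [-23.  -6.   8.]
37 43 50 x [-5. 28. 59.] y [-18.  -3.   7.]
43 50 3 x [ 4. 14. 16.] y [-10.  -9.  -6.]
50 60 7 x [ 1. 13. 15.] y [-11.  -8.  -5.]
60 75 12 x [-4.  6. 16.] y [-10.  -8.  -5.]
scene0 309
14 30 42 x [-15.   2.  55.] y [-20.   5.   8.]
30 37 162 x [-13.  21.  57.] y [-19.  -2.   8.]
37 43 53 x [-8. 34. 57.] y [-11.  -4.   6.]
43 50 13 x [-8.  2. 11.] y [-11.  -6.  -5.]
50 60 19 x [-9.  0. 12.] y [-9. -7. -5.]
60 75 20 x [-9.  1. 12.] y [-11.  -7.  -6.]
scene4 375
14 30 43 x [-15.   3.  55.] y [-23.   5.   8.]
30 37 157 x [-14.  21.  58.] y [-17.  -2.   8.]
37 43 59 x [-12.  31.  56.] y [-13.  -3.   8.]
43 50 12 x [-8.  1. 12.] y [-10.  -8.  -5.]
50 60 17 x [-8.  2. 11.] y [-10.  -7.  -5.]
60 75 29 x [-9.  7. 41.] y [-38.  -8.  -6.]
75 110 58 x [27. 37. 46.] y [-40. -37. -34.]
```

```bash
python3 - <<'E'
from h import *
d=ld("scene4");w=cloud(d)
p,R,s=cur(); print(s["grip_width"])
q=((w-p)@R*1000) # tool coords
m=(abs(q[...,0])<60)&(abs(q[...,1])<110)&(q[...,2]<60)&(q[...,2]>-90)
# restrict pixels to gripper dark region & off panel
hp=(w-FOOT)@N*1000
m&=hp>22
for lo in range(-90,40,8):
    z=q[m&(q[...,2]>=lo)&(q[...,2]<lo+8)]
    if len(z): print(lo,len(z),"x",np.round(np.percentile(z[:,0],[2,50,98])),"y",np.round(np.percentile(z[:,1],[2,50,98])))
E
```

```text
0.0074859169135110485
-82 2 x [-11. -11. -11.] y [-16. -15. -13.]
-74 4 x [-11. -10.  -9.] y [-15. -13. -12.]
-66 9 x [-12. -11.  -8.] y [-12.  -3.  10.]
-58 14 x [-11. -10.  -8.] y [-11.  -0.   9.]
-50 16 x [-13. -10.  -0.] y [-10.   4.   9.]
-42 17 x [-12.  -9.   7.] y [-9.  2.  9.]
-34 18 x [-12.  -9.   5.] y [-9.  1.  8.]
-26 12 x [-40. -38. -15.] y [ 2. 35. 45.]
-18 18 x [-43. -39. -37.] y [22. 32. 44.]
-10 14 x [-41. -39. -35.] y [24. 35. 45.]
-2 25 x [-50. -40. -36.] y [-19.  28.  43.]
6 190 x [-56. -44. -23.] y [-25.  11.  49.]
14 28 x [-55. -51. -21.] y [-18.  36.  52.]
22 7 x [-54. -51. -42.] y [-11.  25.  52.]
```

```bash
python3 - <<'E'
from h import *
p=np.array([0.27773066, 0.58701494, 0.19788115]);R=Rn.from_rotvec([-6.88208492e-01, -3.06497585e+00,  2.94148419e-03]).as_matrix()
for n in("scene0","top0"):
    d=ld(n);w=cloud(d);q=((w-p)@R*1000);m=(abs(q[...,0])<60)&(abs(q[...,1])<110)&(q[...,2]<60)&(q[...,2]>-120)&(w[...,2]>.1)
    print(n,proj(d,p))
    for lo in range(-110,40,8):
        z=q[m&(q[...,2]>=lo)&(q[...,2]<lo+8)]
        if len(z): print(lo,len(z),"x",np.round(np.percentile(z[:,0],[2,50,98])),"y",np.round(np.percentile(z[:,1],[2,50,98])))
d=ld("scene0");b=(370,50,450,130);k=8
im=cv2.resize(d["color"][b[1]:b[3],b[0]:b[2],::-1],None,fx=k,fy=k,interpolation=cv2.INTER_CUBIC)
for z in(0,-.019):
  for y in (-.0435,0,.0435):
    q=(proj(d,p+R@np.array([0,y,z]))[0]-b[:2]+.5)*k-.5; cv2.circle(im,tuple(int(a) for a in q),4,(0,0,255),1)
cv2.imwrite("pics/g0.png",im)
E
```

```text
scene0 [[407.71405882 111.40758304]]
-110 101 x [-41. -32.  28.] y [-88.  13.  83.]
-102 32 x [-40. -31.  25.] y [-87.  -6.  85.]
-94 17 x [-17. -12.   6.] y [-60.  47.  61.]
-86 22 x [-15. -11.  11.] y [-60.  48.  58.]
-78 25 x [-16.  -9.  10.] y [-58. -43.  54.]
-70 22 x [-14. -10.   4.] y [-58.  44.  59.]
-62 21 x [-15.  -9.   4.] y [-55. -43.  55.]
-54 20 x [-17.  -8.  10.] y [-53.   1.  53.]
-46 20 x [-15.  -5.  10.] y [-53.  -1.  49.]
-38 15 x [-12.  -7.   4.] y [-54.  44.  53.]
-30 12 x [-16.  -8.   5.] y [-52.  43.  52.]
top0 [[108.12756211 261.20598125]]
-110 72 x [-39. -32. -26.] y [-76.   1.  67.]
-102 17 x [-39. -32.  11.] y [-89. -87.  75.]
-94 3 x [-36.  -1.   3.] y [-87. -86. -82.]
-54 1 x [-13. -13. -13.] y [50. 50. 50.]
-38 4 x [-11. -11. -10.] y [43. 45. 47.]
-30 1 x [-11. -11. -11.] y [42. 42. 42.]
```

View pics/g0.png

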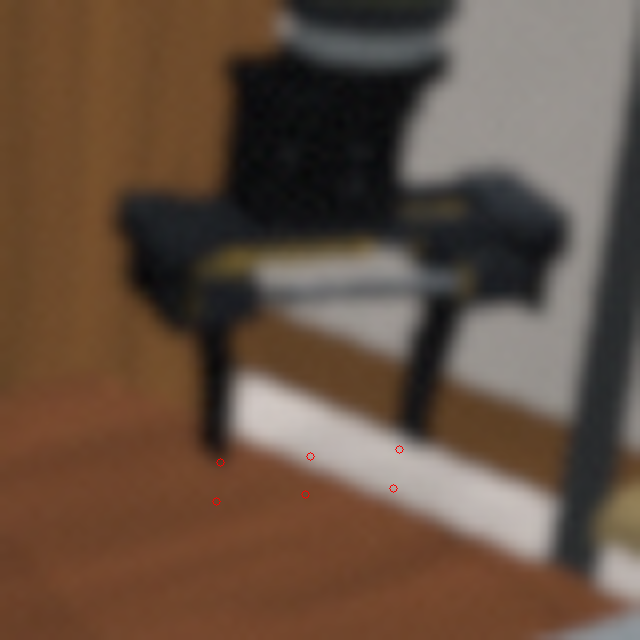

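The reported TCP is about 25 mm ahead of the visible fingertips. It is the same in both poses, and the gripper body confirms it, so the finger passed just above the fin. I'll add this offset and push again.

```bash
cat >> h.py <<'E'
OFF=0.0245
def tipT(p,R): return np.asarray(p)+R[:,2]*OFF   # real tip -> reported position
E
python3 -m pendant '[[[0,0,0],[-0.01,0.01,-0.014],1],[[0,0,0],[-0.031,0.013,0],1],[[0,0,0],[-0.031,0.013,0],1],[[0,0,0],[0,0,0.02],1],[[0,0,0],[0,0,0.021],1],[[0,0,0],[0,0,0],1]]'; python3 - <<'E'
from h import *
inpanel()
E
```

```text
time: 4.72
position: [0.508, -0.0523, 0.1224]
tool_rot: [-1.839, -2.029, 0.544]
ft_force: [0.3, -1.1, 0.2]
grip_width: 0.006
t 4.72 panel xyz mm [-0.7 25.8 17. ] rot err deg [-0.04  0.03  0.12] F [ 0.3 -1.1  0.2] w 0.006
```

```bash
python3 -m pendant '[[[0,0,0],[0.015,0,0],1],[[0,0,0],[0.012,0,0],1],[[0,0,0],[0.017,-0.001,0],1],[[0,0,0],[0.009,-0.004,0],1],[[0,0,0],[0.008,-0.005,0],1],[[0,0,0],[0.007,-0.009,0],1],[[0,0,0],[0.005,-0.009,0],1],[[0,0,0],[0.001,-0.008,0],1]]'; python3 - <<'E'
from h import *
inpanel()
from bench import eyes
for n,b in (("scene",(250,150,340,240)),):
    d=eyes.get_image(n); crop(d,*b,7,f"pics/a5{n}.png")
E
```

```text
time: 5.72
position: [0.4705, 0.0196, 0.1417]
tool_rot: [-1.839, -2.032, 0.539]
ft_force: [1.1, 0.9, -0.7]
grip_width: 0.006
t 5.72 panel xyz mm [ 35.3 -49.3  18.5] rot err deg [0.18 0.   0.21] F [ 1.1  0.9 -0.7] w 0.006
```

View pics/a5scene.png

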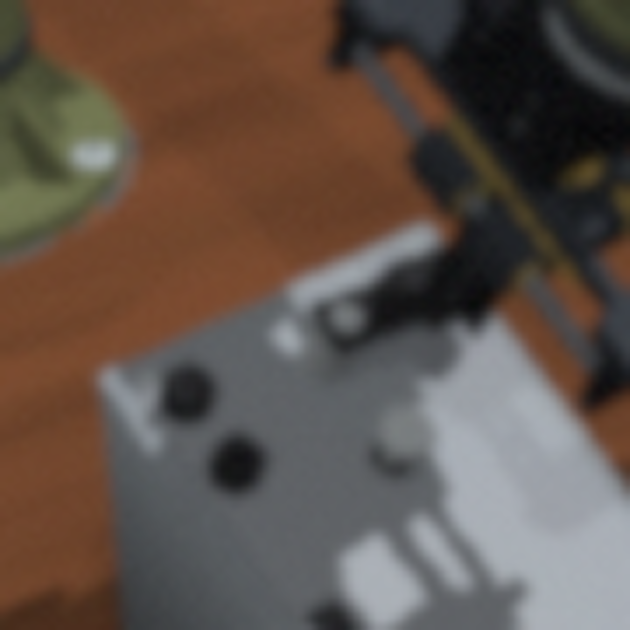

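```bash
python3 -m pendant '[[[0,0,0],[0,0.02,0],1],[[0,0,0],[0,0.01,-0.03],1],[[0,0,0],[-0.03,0,-0.05],0],[[0,0,0],[-0.05,0,-0.03],-1]]'; python3 - <<'E'
from h import *
inpanel()
R=yawR(2.8); plan(tipT([.4943,-.2691,.12],R),R,6);plan(tipT([.4943,-.2691,.12],R),R,8)
from bench import eyes
for n,b in (("scene",(250,150,340,240)),):
    d=eyes.get_image(n); crop(d,*b,7,f"pics/a6{n}.png"); np.savez("pics/scene6.npz",**d)
E
```

```text
time: 6.28
position: [0.5605, -0.0514, 0.2235]
tool_rot: [-1.835, -2.037, 0.539]
ft_force: [0.0, -0.5, -0.3]
grip_width: 0.153
t 6.28 panel xyz mm [  4.5  29.9 130.7] rot err deg [0.22 0.09 0.45] F [ 0.  -0.5 -0.3] w 0.153
6 turn [-4.96  0.11  0.52] shift [-0.0352 -0.007   0.0248]
8 turn [-3.72  0.08  0.39] shift [-0.0264 -0.0054  0.0186]
```

View pics/a6scene.png

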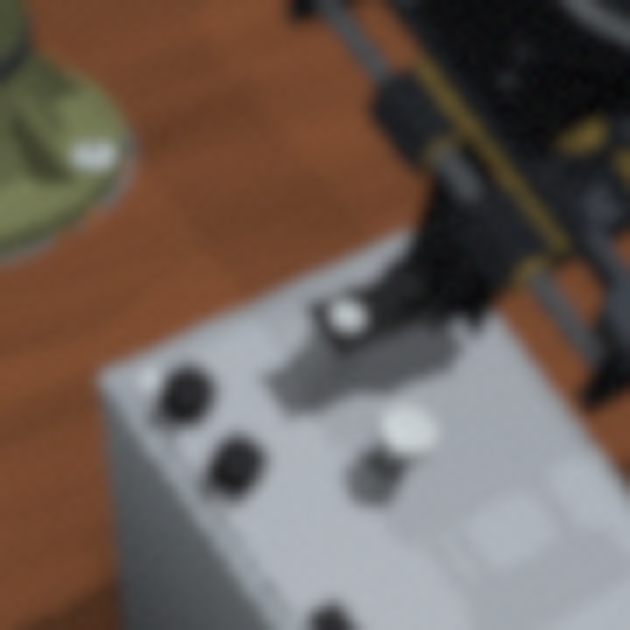

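```bash
python3 -m pendant '[[[-4.96,0.11,0.52],[-0.0352,-0.007,0.0248],-1],[[-4.96,0.11,0.52],[-0.0352,-0.007,0.0248],-1],[[-4.96,0.11,0.52],[-0.0352,-0.007,0.0248],-1],[[-4.96,0.11,0.52],[-0.0352,-0.007,0.0248],-1],[[-4.96,0.11,0.52],[-0.0352,-0.007,0.0248],-1],[[-4.96,0.11,0.52],[-0.0352,-0.007,0.0248],-1],[[0,0,0],[0,0,0],-1]]'; python3 - <<'E'
from h import *
p,R0,s=cur();print(p,s["time"],s["grip_width"],s["ft_force"])
R=yawR(2.8); plan(tipT([.4943,-.2691,.12],R),R,1); plan(tipT([.4943,-.2691,.029],R),R,1)
from bench import eyes
for n,b in (("scene",(190,200,290,300)),("top",(350,150,450,250))):
    d=eyes.get_image(n); crop(d,*b,6,f"pics/b1{n}.png"); np.savez(f"pics/{n}7.npz",**d)
# post head fits
t=ld("top7");print("post head pred top", proj(t,pp(0,0,26)))
crop(t,290,150,365,225,8,"pics/post_top.png"); print((proj(t,pp(0,0,26))-[290,150]+.5)*8)
E
```

```text
time: 7.2
position: [0.4864, -0.274, 0.0931]
tool_rot: [-2.18, -2.258, 0.007]
ft_force: [0.3, 0.2, -0.2]
grip_width: 0.957
[ 0.4864265  -0.27397112  0.09306453] 7.2 0.9573337961503998 [ 0.34867616  0.24735087 -0.16022646]
1 turn [-0.29  0.07 -0.8 ] shift [ 0.0046  0.008  -0.0025]
1 turn [-0.29  0.07 -0.8 ] shift [0.0047 0.0085 0.0885]
post head pred top [[324.64498072 189.38448359]]
[[281.15984579 319.07586873]]
```

View pics/b1scene.png

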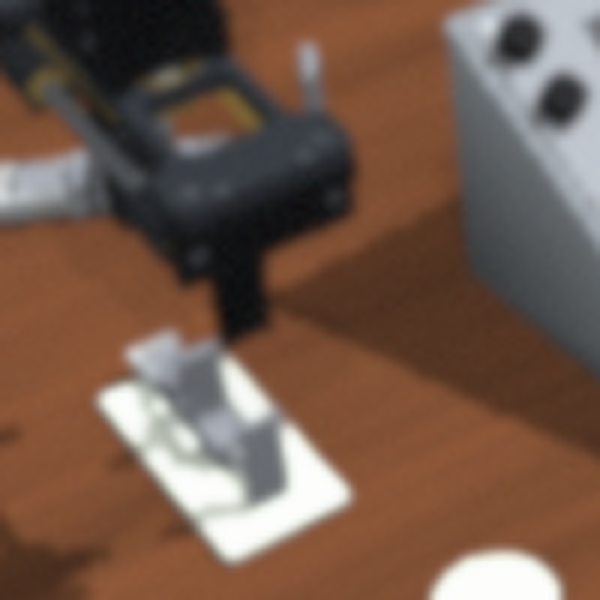

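View pics/b1top.png

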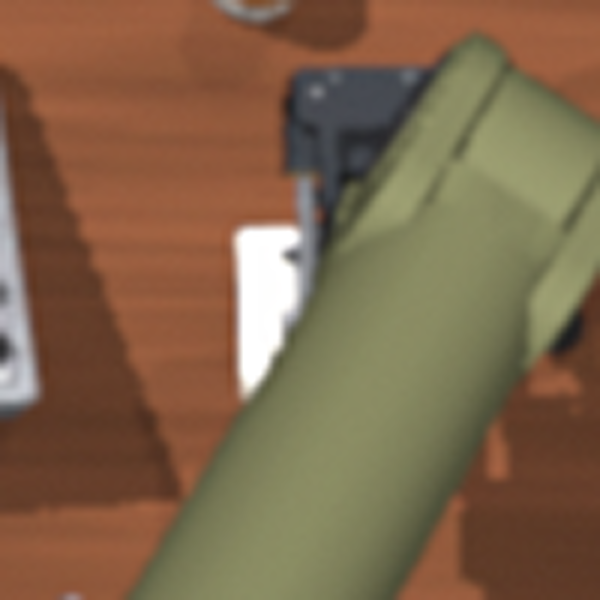

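View pics/post_top.png

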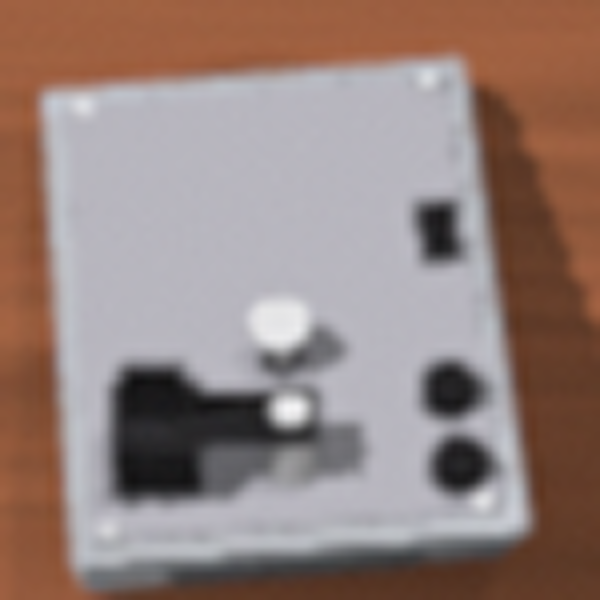

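Both views show the guard well aside and the post head at (281,321) in the crop, within 2 px of the prediction. The open gripper hangs over the cradle probe, so I'll centre it and go down.

```bash
python3 -m pendant '[[[-0.3,0,-0.8],[0.0047,0.0085,0.0185],-1],[[0,0,0],[0,0,0.025],-1],[[0,0,0],[0,0,0.025],-1],[[0,0,0],[0,0,0],-1]]'; python3 - <<'E'
from h import *
p,R0,s=cur();print(p,s["time"],s["grip_width"],s["ft_force"])
R=yawR(2.8); plan(tipT([.4943,-.2691,.029],R),R,1)
from bench import eyes
for n,b in (("scene",(190,200,290,300)),):
    d=eyes.get_image(n); np.savez(f"pics/{n}8.npz",**d)
b=(195,225,265,295);k=9
im=cv2.resize(d["color"][b[1]:b[3],b[0]:b[2],::-1],None,fx=k,fy=k,interpolation=cv2.INTER_CUBIC)
for y in(-.0435,0,.0435):
    q=(proj(d,p+R0@np.array([0,y,-OFF]))[0]-b[:2]+.5)*k-.5; cv2.circle(im,tuple(int(a) for a in q),4,(0,0,255),1)
cv2.imwrite("pics/b2.png",im)
s6=ld("scene6");print(proj(s6,pp(0,0,26)))
E
```

```text
time: 7.8
position: [0.5001, -0.2633, 0.0245]
tool_rot: [2.153, 2.288, -0.0]
ft_force: [-0.0, 0.2, 0.4]
grip_width: 1.0
[ 0.50008487 -0.26328644  0.0245106 ] 7.8 0.9999652848940641 [-0.03734906  0.17494042  0.39864571]
1 turn [0.   0.03 0.69] shift [-0.0054 -0.0061  0.02  ]
[[307.83982132 211.66760973]]
```

View pics/b2.png

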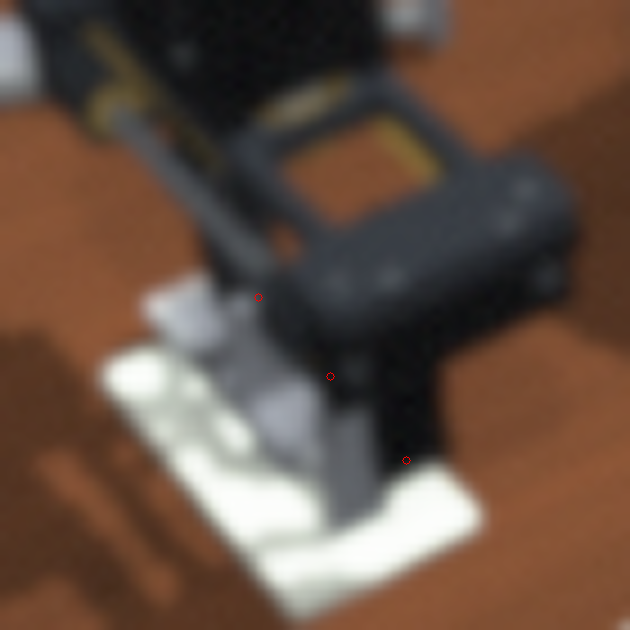

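```bash
python3 -m pendant '[[[0,0,0],[0,0,0],-1]]'; python3 - <<'E'
from h import *
R=yawR(2.8); plan(tipT([.4943,-.2691,.029],R),R,1)
E
```

```text
time: 7.98
position: [0.5017, -0.2656, 0.0273]
tool_rot: [2.151, 2.282, 0.003]
ft_force: [-0.3, -0.1, -0.9]
grip_width: 1.0
1 turn [0.31 0.18 0.59] shift [-0.003  -0.0078  0.0228]
```

```bash
python3 - <<'E'
from h import *
from bench import eyes
for i in range(4):
    p,R0,s=cur();print(s["time"],p,s["tool_rot"],np.round(s["joint_positions"],4)); eyes.get_image("scene")
E
```

```text
7.975 [ 0.50173781 -0.2656094   0.02732208] [2.1506992  2.28169877 0.00283971] [-0.0028  0.3148  0.5134  1.8706 -0.1824  0.9958  0.6474]
8.025 [ 0.5016453  -0.26576821  0.0273724 ] [2.1509167  2.28123426 0.00299815] [-0.0026  0.3146  0.5136  1.8708 -0.1824  0.9957  0.6475]
8.075 [ 0.5014657  -0.26585167  0.0272759 ] [2.15135502 2.28093396 0.00306034] [-0.0024  0.3145  0.5137  1.8711 -0.1825  0.9955  0.6475]
8.125 [ 0.50123641 -0.26589694  0.02714014] [2.15173163 2.28089985 0.00294167] [-0.0023  0.3146  0.5138  1.8714 -0.1825  0.9955  0.6476]
```

```bash
python3 -m pendant '[[[0,0,0.6],[-0.003,-0.007,0.0125],-1],[[0,0,0],[0,0,0.01],-1],[[0,0,0],[0,0,0],-1],[[0,0,0],[0,0,0],-1]]'; python3 - <<'E'
from h import *
p,R0,s=cur();print(p,s["ft_force"])
R=yawR(2.8); plan(tipT([.4943,-.2691,.029],R),R,1)
E
```

```text
time: 8.68
position: [0.4936, -0.2692, 0.0033]
tool_rot: [2.165, 2.271, 0.001]
ft_force: [-0.1, -0.4, -0.3]
grip_width: 1.003
[ 0.49358177 -0.26917714  0.00329787] [-0.1475291  -0.38602164 -0.32233106]
1 turn [ 0.19  0.14 -0.08] shift [ 0.      0.0007 -0.0012]
```

```bash
python3 -m pendant '[[[0,0,0],[0,0,0],1],[[0,0,0],[0,0,0],1],[[0,0,0],[0,0,0],1],[[0,0,0],[0,0,0],1],[[0,0,0],[0,0,0],1]]' 25; python3 - <<'E'
from h import *
from bench import eyes
d=eyes.get_image("scene");np.savez("pics/scene9.npz",**d); crop(d,195,225,265,295,9,"pics/b3.png")
E
```

```text
time: 9.3
position: [0.4928, -0.2695, 0.0036]
tool_rot: [2.166, 2.271, 0.0]
ft_force: [-2.1, -0.8, 3.6]
grip_width: 0.516
```

View pics/b3.png

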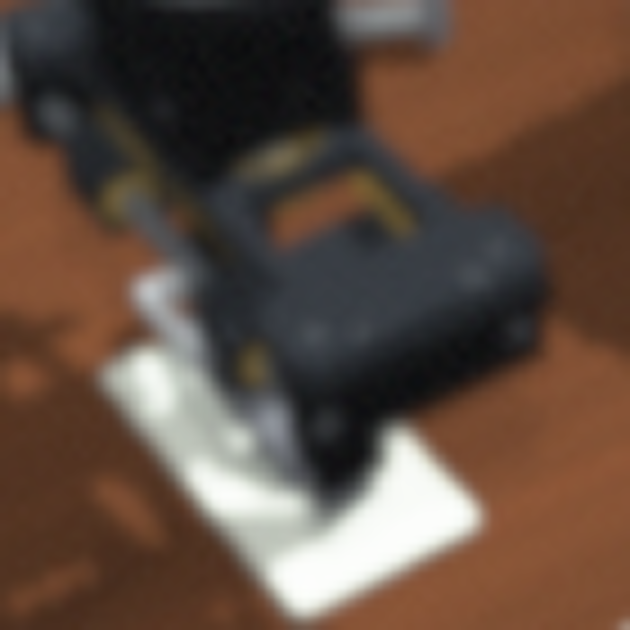

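```bash
python3 -m pendant '[[[0,0,0],[0,0,0],1],[[0,0,0],[0,0,0],1]]' 25; python3 -m pendant '[[[0,0,0],[0,0,0],1],[[0,0,0],[0,0,0],1]]' 40
```

```text
time: 9.6
position: [0.4933, -0.2695, 0.0037]
tool_rot: [2.166, 2.27, 0.001]
ft_force: [-2.9, -0.2, 5.8]
grip_width: 0.434
time: 9.85
position: [0.4933, -0.2695, 0.0038]
tool_rot: [2.165, 2.27, 0.001]
ft_force: [-4.6, -0.1, 6.3]
grip_width: 0.428
```

```bash
python3 -m pendant '[[[0,0,0],[0,0,-0.02],1],[[0,0,0],[0,0,-0.04],1],[[0,0,0],[0,0,-0.05],1],[[0,0,0],[0,0,-0.04],1],[[0,0,0],[0,0,0],1]]'; python3 - <<'E'
from h import *
from bench import eyes
p,R0,s=cur();print(p,s["ft_force"],s["grip_width"])
for n,b in (("scene",(180,190,260,270)),):
    d=eyes.get_image(n);np.savez(f"pics/{n}10.npz",**d); crop(d,*b,8,f"pics/b4{n}.png")
    w=cloud(d);q=((w-p)@R0*1000)
    m=(abs(q[...,0])<35)&(q[...,1]<60)&(q[...,1]>-140)&(q[...,2]>-40)&(q[...,2]<50)
    hz=w[...,2]>.03; m&=hz
    Q=q[m]; 
    for lo in range(-40,50,6):
        z=Q[(Q[:,2]>=lo)&(Q[:,2]<lo+6)]
        if len(z): print(lo,len(z),"x",np.round(np.percentile(z[:,0],[2,50,98])),"y",np.round(np.percentile(z[:,1],[2,50,98])))
E
```

```text
time: 10.48
position: [0.4961, -0.2696, 0.1569]
tool_rot: [2.16, 2.266, 0.008]
ft_force: [-0.0, -0.1, -1.0]
grip_width: 0.428
[ 0.49605683 -0.26962787  0.15688589] [-0.01769324 -0.12623791 -1.04827169] 0.42846507193617017
-40 31 x [-11.  -5.  11.] y [-25.  25.  29.]
-34 37 x [-10.  -6.  10.] y [-25.  25.  30.]
-28 20 x [-11.  -6.  10.] y [-33.  -8.  28.]
-22 85 x [-10.  -7.   8.] y [-97. -37.  21.]
-16 58 x [-11.  -9.   6.] y [-97. -27.  21.]
-10 13 x [-10.  -9.   4.] y [-95. -27.  18.]
-4 1 x [-9. -9. -9.] y [-40. -40. -40.]
```

View pics/b4scene.png

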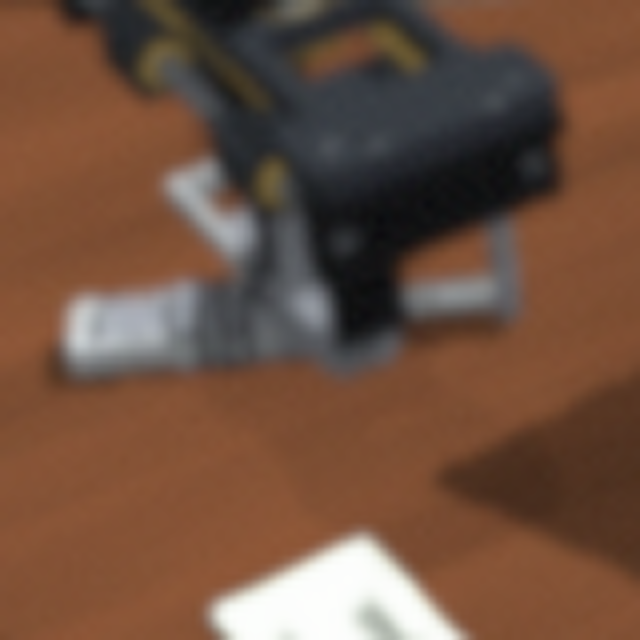

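The probe is lifted in the gripper with the hook fully out: crossbar at about (190,185) in the crop, cradle left empty below. Next I'll measure how it sits in the hand.

```bash
python3 - <<'E'
from h import *
d=ld("scene10");w=cloud(d)
p=np.array([0.49605683,-0.26962787,0.15688589]);R0=Rn.from_rotvec([2.16,2.266,.008]).as_matrix()
q=((w-p)@R0*1000)
m=(abs(q[...,0])<35)&(q[...,1]<-28)&(q[...,1]>-140)&(q[...,2]>-40)&(q[...,2]<50)&(w[...,2]>.03)
Q=q[m];Q=Q[np.argsort(Q[:,1])]
for k in Q: print(np.round(k).astype(int).tolist(),end=" ")
def model(x,y,z): # probe mm-> tool rel reported
    return np.array([-y,-(x+19),-2.5-z])/1000
b=(185,190,235,240);k=12
im=cv2.resize(d["color"][b[1]:b[3],b[0]:b[2],::-1],None,fx=k,fy=k,interpolation=cv2.INTER_CUBIC)
def dot(pt,c):
    a=(proj(d,p+R0@model(*pt))[0]-b[:2]+.5)*k-.5; cv2.circle(im,tuple(int(v) for v in a),4,c,1)
for pt in ((80,-12,12),(80,10,12),(80,-12,4),(80,10,4)): dot(pt,(0,0,255))
for pt in ((50,-11,13),(50,6,13),(32,10,16),(32,-10,16),(0,10,16),(0,-10,16),(32,10,0)): dot(pt,(0,255,0))
for pt in ((0,-10,52),(0,10,52)): dot(pt,(0,255,255))
cv2.imwrite("pics/b5.png",im)
E
```

```text
[-9, -101, -12] [-3, -99, -17] [5, -98, -18] [-10, -97, -18] [-1, -97, -17] [2, -97, -19] [3, -97, -12] [5, -96, -9] [6, -96, -12] [-7, -96, -17] [0, -95, -14] [-3, -95, -13] [-9, -94, -13] [-3, -94, -17] [3, -94, -17] [2, -94, -11] [-10, -94, -10] [-1, -94, -13] [0, -93, -19] [-10, -91, -18] [-7, -90, -20] [-9, -90, -9] [-8, -89, -18] [-9, -87, -14] [-9, -87, -17] [-8, -84, -18] [-10, -82, -10] [-10, -81, -14] [-9, -80, -17] [-7, -79, -17] [-9, -75, -14] [-9, -75, -17] [-11, -74, -12] [-7, -73, -18] [-1, -70, -16] [-10, -69, -11] [-9, -69, -17] [-10, -68, -15] [-7, -68, -17] [1, -67, -18] [-9, -67, -10] [-9, -66, -13] [-8, -66, -16] [-5, -65, -18] [2, -64, -18] [-1, -63, -17] [-7, -63, -17] [1, -61, -17] [-4, -61, -20] [-9, -59, -17] [-6, -58, -19] [-10, -58, -12] [-7, -57, -17] [-10, -56, -16] [-4, -56, -19] [-5, -56, -17] [-2, -54, -20] [-10, -53, -12] [-9, -53, -15] [-9, -53, -18] [-5, -49, -21] [-10, -49, -7] [-9, -48, -11] [-8, -48, -20] [-6, -47, -19] [-9, -47, -15] [-9, -45, -19] [-9, -43, -14] [-9, -40, -21] [-9, -40, -3] [-9, -40, -19] [-11, -39, -11] [-11, -39, -14] [-7, -38, -22] [-8, -37, -20] [-10, -36, -12] [-10, -35, -10] [-9, -34, -19] [-10, -34, -16] [-9, -32, -14] [-10, -31, -9] [-9, -30, -18] [-10, -29, -13]
```

View pics/b5.png

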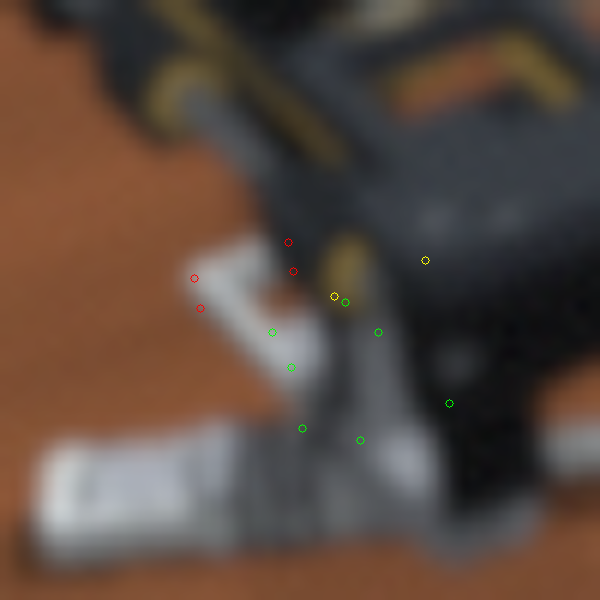

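```bash
cat >> h.py <<'E'
def ppts(): # probe pts in tool coords (m)
    return np.array([[-y,-(x+19),-3-z] for x in(-38,-28,32,50,80) for y in(-12,12) for z in(0,13)])/1000
def check(p1,R1,n):
    p,R,_=cur();rv=Rn.from_matrix(R.T@R1).as_rotvec()/n;A=sum(Rn.from_rotvec(rv*k).as_matrix() for k in range(n));t=np.linalg.solve(A,R.T@(p1-p))
    for k in range(n+1):
        X=p+ppts()@R.T; q=np.c_[(X-FOOT)@UX,(X-FOOT)@UY,(X-FOOT)@N]*1000
        on=(abs(q[:,1])<90)
        print(k,np.round(p,3),"min z",round(X[:,2].min(),3),"min panel h",np.round(q[on,2].min(),0) if on.any() else "-", "q y",np.round([q[:,1].min(),q[:,1].max()]))
        p=p+R@t;R=R@Rn.from_rotvec(rv).as_matrix()
E
python3 - <<'E'
from h import *
T=pp(-81,36,75); print(T); plan(T,RP,6); check(T,RP,6)
E
```

```text
[ 0.60710291 -0.05301665  0.13245191]
6 turn [ 5.07 -0.09 -0.45] shift [ 0.0346  0.0217 -0.001 ]
0 [ 0.495 -0.269  0.155] min z 0.157 min panel h - q y [223. 253.]
1 [ 0.515 -0.233  0.156] min z 0.157 min panel h - q y [190. 219.]
2 [ 0.534 -0.197  0.155] min z 0.154 min panel h - q y [158. 185.]
3 [ 0.554 -0.161  0.152] min z 0.15 min panel h - q y [124. 151.]
4 [ 0.572 -0.125  0.147] min z 0.144 min panel h - q y [ 91. 117.]
5 [ 0.59  -0.089  0.141] min z 0.135 min panel h 66.0 q y [58. 83.]
6 [ 0.607 -0.053  0.132] min z 0.126 min panel h 78.0 q y [24. 48.]
```

```bash
python3 -m pendant '[[[5.07,-0.09,-0.45],[0.0346,0.0217,-0.001],1],[[5.07,-0.09,-0.45],[0.0346,0.0217,-0.001],1],[[5.07,-0.09,-0.45],[0.0346,0.0217,-0.001],1],[[5.07,-0.09,-0.45],[0.0346,0.0217,-0.001],1],[[5.07,-0.09,-0.45],[0.0346,0.0217,-0.001],1],[[5.07,-0.09,-0.45],[0.0346,0.0217,-0.001],1],[[0,0,0],[0,0,0],1],[[0,0,0],[0,0,0],1]]'; python3 - <<'E'
from h import *
inpanel(); T=pp(-81,36,25);plan(T,RP,1)
E
```

```text
time: 11.52
position: [0.6049, -0.0537, 0.1285]
tool_rot: [-1.838, -2.021, 0.549]
ft_force: [0.1, 0.7, -0.2]
grip_width: 0.43
t 11.53 panel xyz mm [-81.1  36.5  70.4] rot err deg [-0.4  -0.03 -0.05] F [ 0.1  0.7 -0.2] w 0.43
1 turn [-0.4  -0.03 -0.05] shift [0.0004 0.0003 0.0454]
```

```bash
python3 -m pendant '[[[-0.2,0,0],[0,0,0.022],1],[[0,0,0],[0,0,0.022],1],[[0,0,0],[0,0,0],1],[[0,0,0],[0,0,0],1]]'; python3 - <<'E'
from h import *
inpanel()
from bench import eyes
p,R0,_=cur()
for n,b,k in (("scene",(265,170,345,250),8),("top",(285,135,365,215),8)):
    d=eyes.get_image(n);np.savez(f"pics/{n}12.npz",**d)
    im=cv2.resize(d["color"][b[1]:b[3],b[0]:b[2],::-1],None,fx=k,fy=k,interpolation=cv2.INTER_CUBIC)
    def dot(P,c):
        a=(proj(d,P)[0]-b[:2]+.5)*k-.5; cv2.circle(im,tuple(int(v) for v in a),4,c,1)
    def mod(x,y,z): return p+R0@(np.array([-y,-(x+19),-3-z])/1000)
    for pt in ((80,-12,12),(80,10,12),(80,-12,4),(80,10,4)): dot(mod(*pt),(0,0,255))
    for pt in ((50,-11,13),(50,6,13),(32,10,16),(32,-10,16),(32,10,0)): dot(mod(*pt),(0,255,0))
    dot(pp(0,0,26),(255,0,0))
    cv2.imwrite(f"pics/c{n}.png",im)
E
```

```text
time: 12.02
position: [0.5842, -0.0562, 0.0942]
tool_rot: [-1.844, -2.026, 0.54]
ft_force: [1.1, -0.4, -0.2]
grip_width: 0.429
t 12.03 panel xyz mm [-80.1  37.   30.4] rot err deg [ 0.12 -0.08 -0.11] F [ 1.1 -0.4 -0.2] w 0.429
```

View pics/cscene.png

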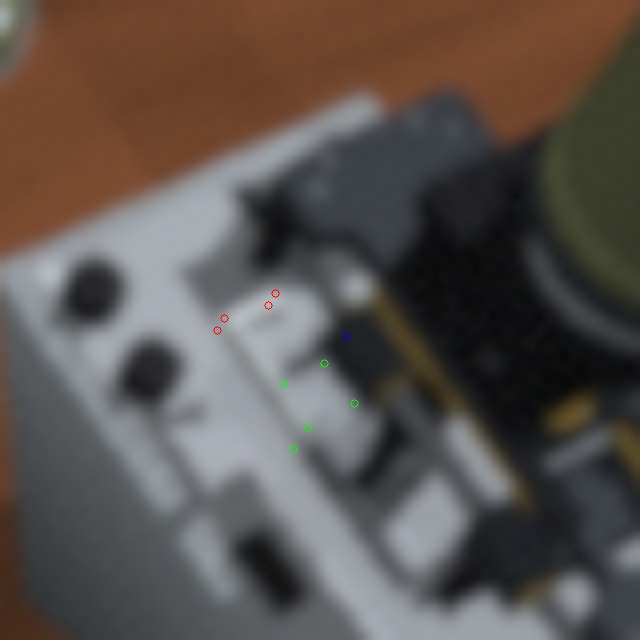

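View pics/ctop.png

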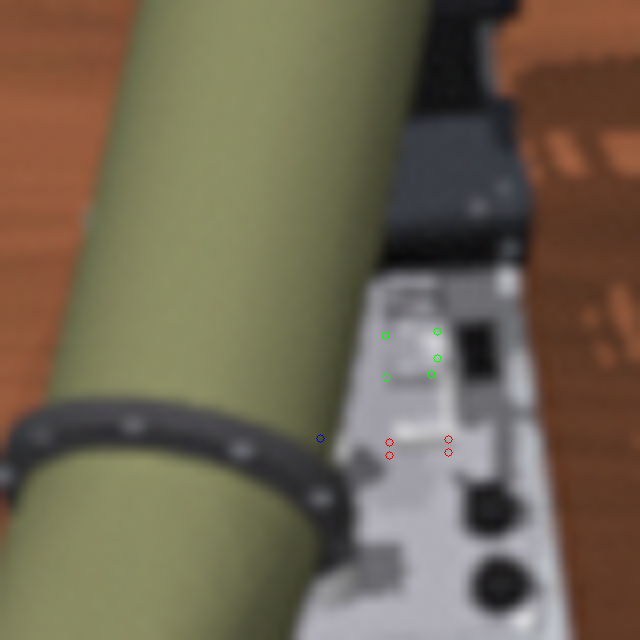

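```bash
python3 - <<'E'
from h import *
p=np.array([0.5842,-0.0562,0.0942]);R0=RP
for n in("top12","scene12"):
    d=ld(n);w=cloud(d);q=((w-p)@R0*1000)
    hp=(w-FOOT)@N*1000
    m=(abs(q[...,0])<16)&(q[...,1]<-40)&(q[...,1]>-115)&(hp>18)&(hp<65)
    if n=="top12": 
        m[:,:326]=False
    Q=np.c_[q[m],hp[m]];Q=Q[np.argsort(Q[:,1])]
    print(n);print(" ".join(str(np.round(k).astype(int).tolist()) for k in Q))
    # panel check: bias of panel height
    pm=(abs(hp)<5)&(abs((w-FOOT)@UY*1000)<80)&(abs((w-FOOT)@UX*1000)<80); print("panel h median",np.median(hp[pm]))
E
```

```text
top12
[7, -102, -22, 53] [7, -101, -17, 48] [10, -101, -17, 48] [-5, -101, -15, 46] [-8, -101, -14, 45] [7, -100, -10, 41] [4, -100, -15, 45] [-2, -100, -19, 49] [-2, -99, -13, 44] [-8, -99, -18, 48] [1, -99, -13, 43] [-5, -98, -17, 47] [10, -98, -8, 39] [1, -98, -17, 47] [4, -98, -17, 47] [-11, -97, -14, 45] [-5, -97, -20, 50] [-2, -96, -19, 49] [-8, -95, -17, 47] [10, -94, -18, 48] [10, -94, -12, 42] [0, -92, -14, 44] [-9, -92, -18, 48] [-9, -85, -14, 44] [-9, -83, -16, 46] [-9, -82, -20, 50] [-10, -79, -20, 50] [-7, -76, -17, 47] [-10, -73, -18, 48] [-7, -73, -18, 49] [-7, -72, -7, 37] [-1, -71, -11, 41] [-4, -70, -19, 50] [8, -70, -15, 46] [8, -69, -20, 50] [2, -69, -14, 44] [-5, -69, -8, 39] [2, -69, -19, 49] [5, -69, -19, 49] [-5, -69, -13, 43] [4, -68, -13, 43] [1, -68, -7, 38] [4, -68, -8, 38] [-8, -68, -16, 46] [-8, -67, -19, 50] [-11, -66, -14, 44] [-2, -66, -10, 40] [-2, -66, -15, 45] [7, -66, -20, 50] [1, -66, -19, 50] [7, -65, -5, 35] [-5, -65, -18, 48] [4, -64, -17, 48] [-5, -64, -21, 52] [10, -64, -18, 48] [-2, -63, -16, 46] [10, -63, -22, 52] [10, -63, -12, 42] [4, -6
[... 2720 characters left out ...]
 -51, -21, 51] [-5, -50, -22, 52] [0, -50, -18, 49] [8, -50, -22, 53] [-8, -50, -20, 50] [5, -49, -21, 52] [-9, -49, -11, 42] [-6, -49, -20, 50] [7, -48, -21, 52] [0, -48, -22, 53] [-11, -47, -21, 51] [-4, -47, -21, 52] [-10, -47, -9, 39] [2, -47, -22, 52] [-10, -46, -17, 48] [6, -46, -21, 51] [-9, -45, -23, 53] [-4, -45, -19, 49] [-10, -45, -6, 37] [-3, -45, -23, 54] [-9, -44, -13, 43] [1, -44, -21, 52] [7, -44, -22, 53] [-9, -44, -20, 51] [-3, -43, -20, 51] [-9, -43, -9, 39] [10, -43, -21, 51] [3, -43, -22, 52] [-9, -42, -16, 46] [-7, -42, -21, 51] [0, -42, -21, 51] [-9, -42, -5, 36] [5, -41, -23, 53] [-4, -41, -19, 49] [10, -41, -18, 48] [2, -41, -21, 51]
panel h median 1.8450051834230339
```

```bash
python3 -m pendant '[[[0,0,0],[0,0.0015,0.012],1],[[0,0,0],[0,0,0.011],1],[[0,0,0],[0,0,0.007],1],[[0,0,0],[0,0,0],1],[[0,0,0],[0,0,0],1],[[0,0,0],[0,0,0],1]]'; python3 - <<'E'
from h import *
inpanel()
E
```

```text
time: 12.88
position: [0.5704, -0.0567, 0.0663]
tool_rot: [-1.842, -2.026, 0.542]
ft_force: [0.5, 0.9, -0.7]
grip_width: 0.426
t 12.88 panel xyz mm [-82.1  36.1  -0.7] rot err deg [ 0.02 -0.05 -0.03] F [ 0.5  0.9 -0.7] w 0.426
```

```bash
python3 -m pendant '[[[0,0,0],[0.006,-0.0005,0.0012],1],[[0,0,0],[0.008,0,0],1],[[0,0,0],[0.008,0,0],1],[[0,0,0],[0.007,0,0],1],[[0,0,0],[0.0045,0,0],1],[[0,0,0],[0,0,0],1],[[0,0,0],[0,0,0],1]]'; python3 - <<'E'
from h import *
inpanel()
from bench import eyes
p,R0,_=cur()
for n,b,k in (("scene",(265,170,345,250),8),("top",(285,135,365,215),8)):
    d=eyes.get_image(n);np.savez(f"pics/{n}14.npz",**d)
    crop(d,*b,k,f"pics/d{n}.png")
E
```

```text
time: 13.75
position: [0.5659, -0.0238, 0.0653]
tool_rot: [-1.842, -2.025, 0.543]
ft_force: [-1.1, -0.7, -1.1]
grip_width: 0.425
t 13.75 panel xyz mm [-81.5   3.   -2.3] rot err deg [-0.02 -0.05 -0.07] F [-1.1 -0.7 -1.1] w 0.425
```

View pics/dscene.png

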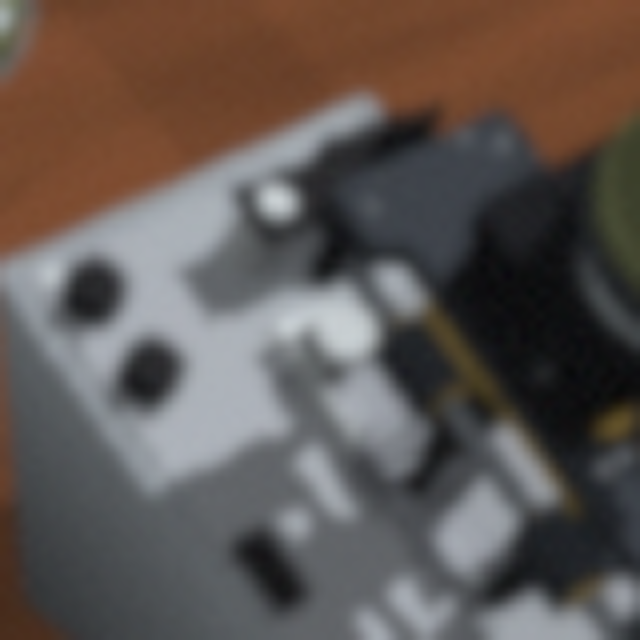

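View pics/dtop.png

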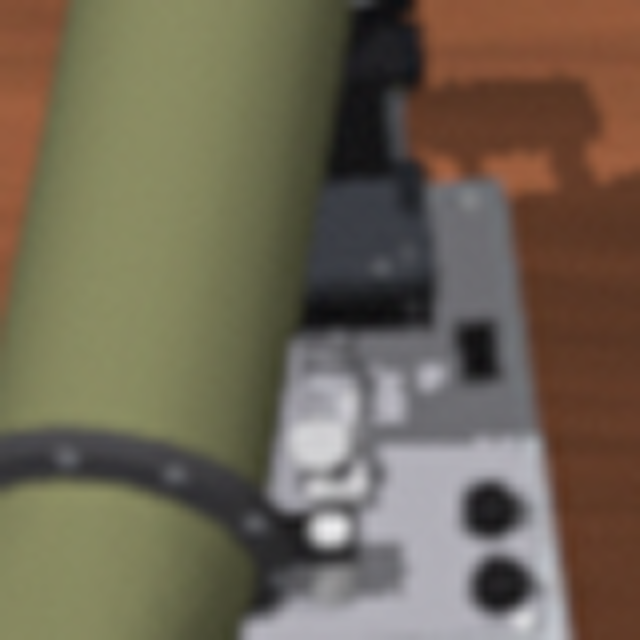

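```bash
python3 -m pendant '[[[0,0,0],[0.0015,0,0],1],[[0,0,0],[0,0,0],0.1],[[0,0,0],[0,0,0],0],[[0,0,0],[0,0,0],-0.1],[[0,0,0],[0,0,0],-0.2],[[0,0,0],[0,0,0],-0.3],[[0,0,0],[0,0,0],-0.5],[[0,0,0],[0,0,0],-0.8]]'; python3 -m pendant '[[[0,0,0],[0,0,0],-1],[[0,0,0],[0,0,0],-1],[[0,0,0],[0,0,0],-1]]'; python3 - <<'E'
from h import *
inpanel()
from bench import eyes
for n,b,k in (("scene",(265,170,345,250),8),("top",(285,135,365,215),8)):
    d=eyes.get_image(n);np.savez(f"pics/{n}15.npz",**d)
    crop(d,*b,k,f"pics/e{n}.png")
E
```

```text
time: 14.85
position: [0.5662, -0.0218, 0.0653]
tool_rot: [-1.842, -2.026, 0.541]
ft_force: [0.6, 0.1, -0.1]
grip_width: 0.785
time: 15.22
position: [0.5658, -0.0219, 0.0653]
tool_rot: [-1.842, -2.026, 0.542]
ft_force: [0.5, -0.2, 0.3]
grip_width: 0.99
t 15.22 panel xyz mm [-81.6   1.1  -2.3] rot err deg [-0.01 -0.06 -0.04] F [ 0.5 -0.2  0.3] w 0.99
```

View pics/escene.png

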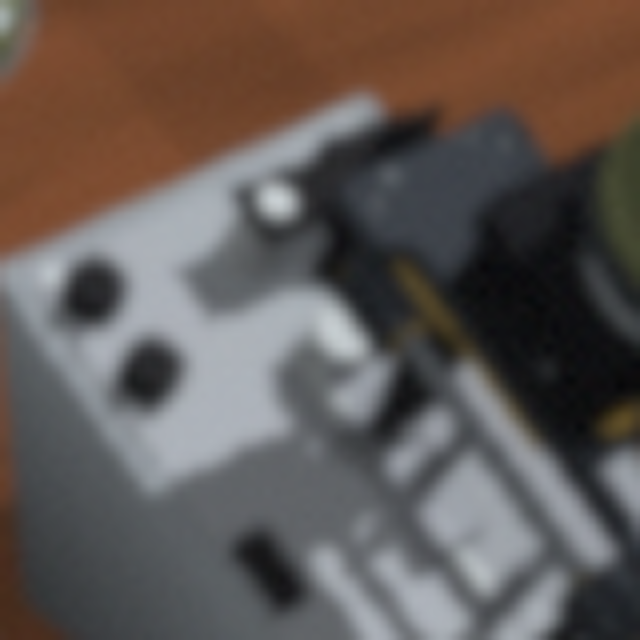

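View pics/etop.png

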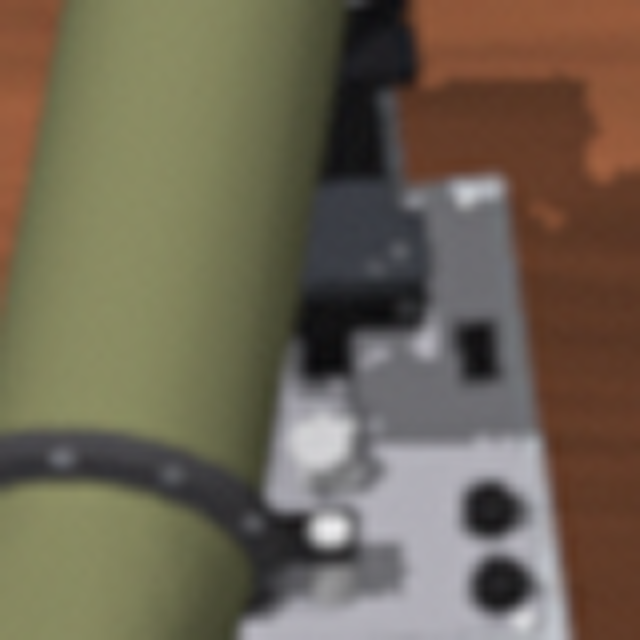

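```bash
python3 -m pendant '[[[0,0,0],[0,0,-0.01],-1],[[0,0,0],[0,0,-0.03],-1],[[0,0,0],[0,0,-0.05],-1],[[0,0,0],[0,0,-0.05],-1],[[0,0,0],[0,0.02,-0.04],-1]]'; python3 - <<'E'
from h import *
inpanel()
from bench import eyes
for n,b,k in (("scene",(255,170,355,270),6),("top",(285,135,365,215),8)):
    d=eyes.get_image(n);np.savez(f"pics/{n}16.npz",**d)
    crop(d,*b,k,f"pics/f{n}.png")
E
```

```text
time: 15.95
position: [0.6703, -0.0119, 0.2095]
tool_rot: [-1.853, -2.036, 0.534]
ft_force: [-26.5, 2.8, 8.0]
grip_width: 1.001
t 15.95 panel xyz mm [-100.4    1.1  175.1] rot err deg [ 0.85  0.19 -0.15] F [-26.5   2.8   8. ] w 1.001
```

View pics/fscene.png

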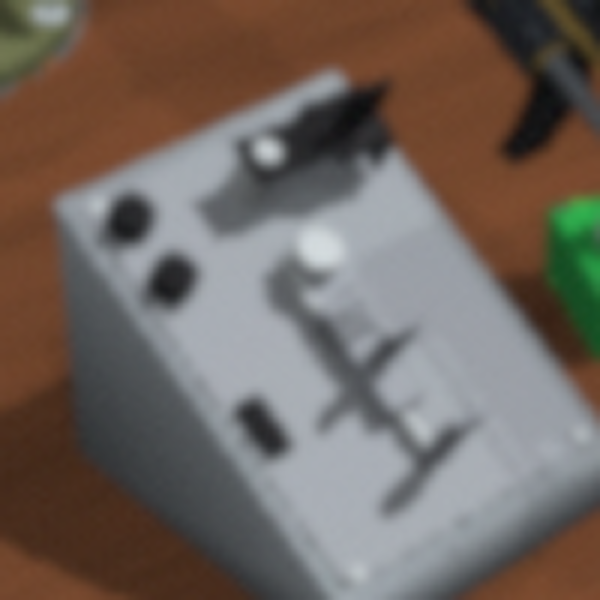

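View pics/ftop.png

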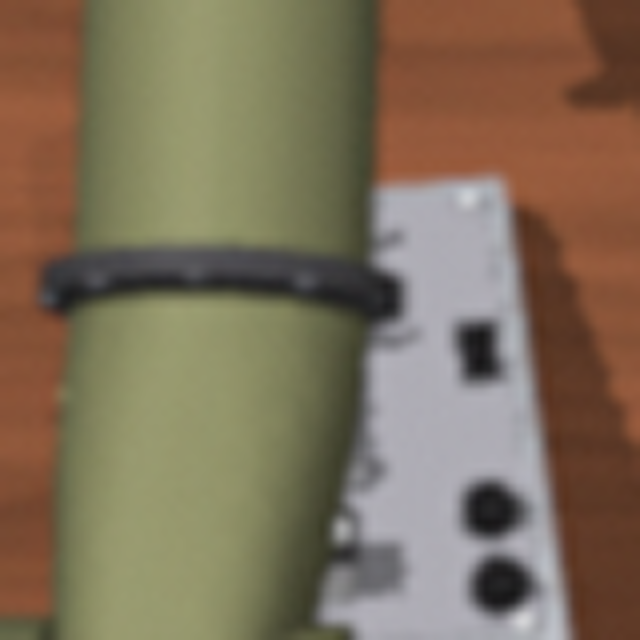

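The probe stays clipped on the post, square to the panel: head at (320,250) in the crop, tabs below it, guard aside at the top. Now I'll locate the start button on the grey box.

```bash
python3 -m pendant '[[[0,0,0],[0,0,0],0],[[0,0,0],[0,0,0],1]]'; python3 - <<'E'
from h import *
inpanel()
for n,b in(("top0",(205,180,235,215)),("scene0",(368,178,410,215))):
    d=ld(n);w=cloud(d)[b[1]:b[3],b[0]:b[2]].reshape(-1,3);c=d["color"][b[1]:b[3],b[0]:b[2]].reshape(-1,3)
    m=(w[:,2]>.072)&(w[:,2]<.1)
    P=w[m];print(n,m.sum(),"button",np.round(P.mean(0),4),np.round((P.max(0)+P.min(0))/2,4),np.round(P.min(0),3),np.round(P.max(0),3),"col",c[m].mean(0).astype(int))
    m=(w[:,2]>.04)&(w[:,2]<.052);P=w[m];r=cv2.minAreaRect((P[:,:2]*1000).astype(np.float32));print(" box rect",r)
E
```

```text
time: 16.3
position: [0.6667, -0.0126, 0.2059]
tool_rot: [-1.846, -2.029, 0.54]
ft_force: [1.0, -0.2, 0.0]
grip_width: 0.856
t 16.3 panel xyz mm [-99.    1.5 170.2] rot err deg [ 0.28  0.03 -0.12] F [ 1.  -0.2  0. ] w 0.856
top0 71 button [0.4865 0.3106 0.0815] [0.4865 0.3098 0.0813] [0.473 0.295 0.072] [0.5   0.324 0.09 ] col [77 77 79]
 box rect ((486.7850036621094, 310.2223205566406), (75.63085174560547, 84.55802154541016), 82.8683853149414)
scene0 49 button [0.4895 0.3092 0.0815] [0.488  0.3116 0.0802] [0.475 0.297 0.075] [0.501 0.326 0.085] col [55 43 39]
 box rect ((492.70489501953125, 265.1923522949219), (94.04104614257812, 174.8246612548828), 4.837769031524658)
```

```bash
python3 - <<'E'
from h import *
R=yawR(-25);T=np.array([.4875,.310,.20]); plan(T,R,8); check(T,R,8)
E
```

```text
8 turn [-3.62  1.    3.71] shift [ 0.0373 -0.0272  0.008 ]
0 [ 0.667 -0.013  0.206] min z 0.199 min panel h 173.0 q y [-11.  14.]
1 [0.636 0.022 0.212] min z 0.207 min panel h 158.0 q y [-54. -22.]
2 [0.607 0.059 0.216] min z 0.212 min panel h 143.0 q y [-100.  -60.]
3 [0.58  0.097 0.218] min z 0.215 min panel h - q y [-147. -100.]
4 [0.556 0.137 0.218] min z 0.216 min panel h - q y [-196. -141.]
5 [0.534 0.179 0.216] min z 0.215 min panel h - q y [-245. -183.]
6 [0.515 0.221 0.212] min z 0.213 min panel h - q y [-296. -227.]
7 [0.5   0.265 0.207] min z 0.208 min panel h - q y [-346. -272.]
8 [0.487 0.31  0.2  ] min z 0.203 min panel h - q y [-397. -317.]
```

```bash
python3 -m pendant '[[[-3.62,1.0,3.71],[0.0373,-0.0272,0.008],1],[[-3.62,1.0,3.71],[0.0373,-0.0272,0.008],1],[[-3.62,1.0,3.71],[0.0373,-0.0272,0.008],1],[[-3.62,1.0,3.71],[0.0373,-0.0272,0.008],1],[[-3.62,1.0,3.71],[0.0373,-0.0272,0.008],1],[[-3.62,1.0,3.71],[0.0373,-0.0272,0.008],1],[[-3.62,1.0,3.71],[0.0373,-0.0272,0.008],1],[[-3.62,1.0,3.71],[0.0373,-0.0272,0.008],1]]'; python3 -m pendant '[[[0,0,0],[0,0,0],1],[[0,0,0],[0,0,0],1],[[0,0,0],[0,0,0],1]]';python3 - <<'E'
from h import *
R=yawR(-25); plan(tipT([.4875,.310,.10],R),R,1)
from bench import eyes
d=eyes.get_image("top");crop(d,285,135,365,215,8,"pics/gtop.png");np.savez("pics/top18.npz",**d)
d=eyes.get_image("scene");crop(d,250,120,450,270,4,"pics/gscene.png");np.savez("pics/scene18.npz",**d)
E
```

```text
time: 17.3
position: [0.4868, 0.3099, 0.2004]
tool_rot: [2.651, 1.684, 0.007]
ft_force: [0.3, -0.1, -0.2]
grip_width: 0.021
time: 17.68
position: [0.4894, 0.308, 0.2005]
tool_rot: [2.651, 1.685, 0.004]
ft_force: [-0.3, 0.5, 0.8]
grip_width: 0.007
1 turn [ 0.1  -0.12 -0.13] shift [ 0.0008 -0.0028  0.125 ]
```

View pics/gtop.png

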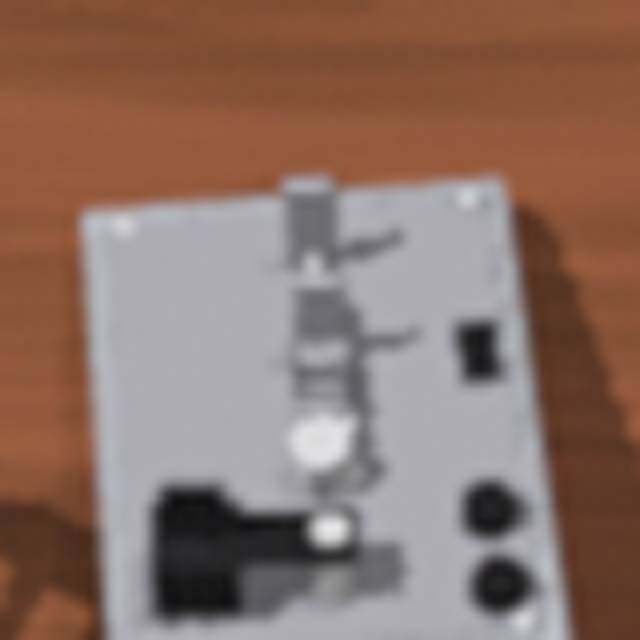

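View pics/gscene.png

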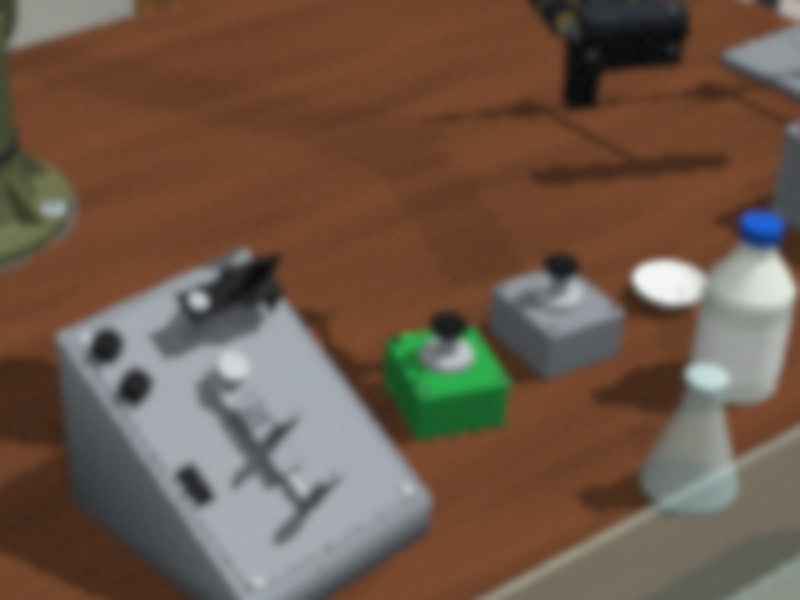

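Both views show the probe square on the post and the guard aside. The gripper is above the grey box, whose button sits at (560,265) in the crop. Going down to the button.

```bash
python3 -m pendant '[[[0,0,0],[0.001,-0.003,0.04],1],[[0,0,0],[0,0,0.04],1],[[0,0,0],[0,0,0.035],1],[[0,0,0],[0,0,0.01],1],[[0,0,0],[0,0,0],1],[[0,0,0],[0,0,0],1]]'; python3 - <<'E'
from h import *
R=yawR(-25); plan(tipT([.4875,.310,.081],R),R,1)
from bench import eyes
d=eyes.get_image("scene");crop(d,340,140,440,240,6,"pics/h1.png")
E
```

```text
time: 18.52
position: [0.4879, 0.3132, 0.0775]
tool_rot: [-2.649, -1.689, -0.01]
ft_force: [0.3, -0.4, 0.2]
grip_width: 0.009
1 turn [ 0.17 -0.33  0.04] shift [-0.0032  0.001   0.021 ]
```

View pics/h1.png

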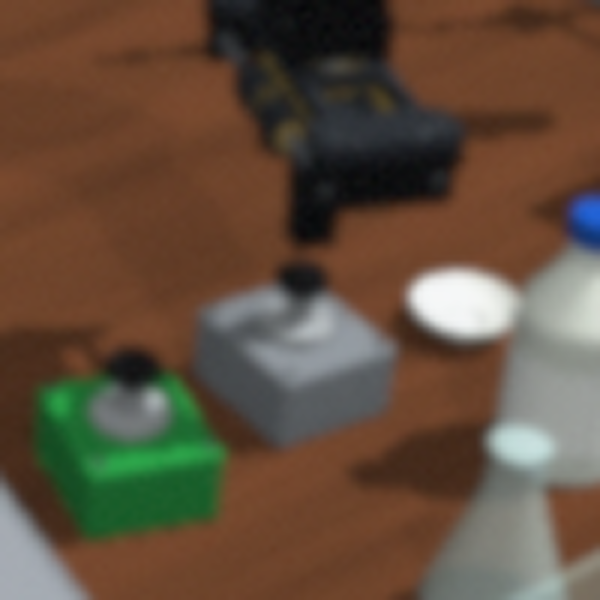

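```bash
python3 -m pendant '[[[0,0,0],[-0.003,0.001,0.015],1],[[0,0,0],[0,0,0.008],1],[[0,0,0],[0,0,0.005],1],[[0,0,0],[0,0,0],1]]'; python3 -m pendant '[[[0,0,0],[0,0,0.004],1],[[0,0,0],[0,0,0],1]]'
```

```text
time: 19.08
position: [0.4866, 0.3092, 0.048]
tool_rot: [2.649, 1.689, 0.005]
ft_force: [-0.9, -2.5, 6.8]
grip_width: 0.006
time: 19.32
position: [0.4866, 0.3092, 0.0444]
tool_rot: [2.649, 1.689, 0.005]
ft_force: [-1.1, -2.4, 7.7]
grip_width: 0.003
```

```bash
python3 -m pendant '[[[0,0,0],[0,0,0.002],1],[[0,0,0],[0,0,0.002],1],[[0,0,0],[0,0,0],1]]'
```

```text
time: 19.7
position: [0.4868, 0.3093, 0.0436]
tool_rot: [-2.649, -1.689, -0.006]
ft_force: [-7.3, -5.3, 25.9]
grip_width: 0.006
```

It hit its stop at 26 N, against 9 N for the spring, so the stroke is complete. Retracting straight up.

```bash
python3 -m pendant '[[[0,0,0],[0,0,-0.01],1],[[0,0,0],[0,0,-0.03],1],[[0,0,0],[0,0,-0.05],1],[[0,0,0],[0,0,-0.05],1],[[0,0,0],[0,0,0],1],[[0,0,0],[0,0,0],1]]'; python3 - <<'E'
from h import *
from bench import eyes
for n,b,k in (("scene",(250,120,450,270),4),("top",(170,120,450,240),2)):
    d=eyes.get_image(n);crop(d,*b,k,f"pics/i{n}.png");np.savez(f"pics/{n}20.npz",**d)
    if n=="top": crop(d,285,135,365,215,8,"pics/itop2.png")
    w=cloud(d);q=w-FOOT;x=q@UX*1000;y=q@UY*1000;z=q@N*1000
    m=(abs(y)<25)&(x<-20)&(x>-130)&(z>22)&(z<70)
    t=x[m]; print(n,"tabs x",np.round(np.percentile(t[t>-80],[5,50,95]),1),np.round(np.percentile(t[t<-80],[5,50,95]),1),"y",np.round(np.median(y[m&(x>-80)]),1),np.round(np.median(y[m&(x<-80)]),1),"ztop",np.round(np.percentile(z[m],97),1))
    v=w[...,2]; bm=(np.hypot(w[...,0]-.4875,w[...,1]-.31)<.012)&(v<.12); print(" button z",np.round(np.percentile(v[bm],[50,90]),4) if bm.any() else None)
E
```

```text
time: 20.45
position: [0.4853, 0.309, 0.1787]
tool_rot: [-2.648, -1.689, -0.003]
ft_force: [0.1, 0.6, -0.9]
grip_width: 0.004
scene tabs x [-58.3 -57.  -52.9] [-107.7 -106.1 -102.8] y 6.7 4.4 ztop 54.2
 button z [0.0692 0.0838]
top tabs x [-58.5 -52.6 -47.5] [-106.2 -101.9  -99.1] y 2.0 2.4 ztop 53.8
 button z [0.0803 0.0845]
```

View pics/iscene.png

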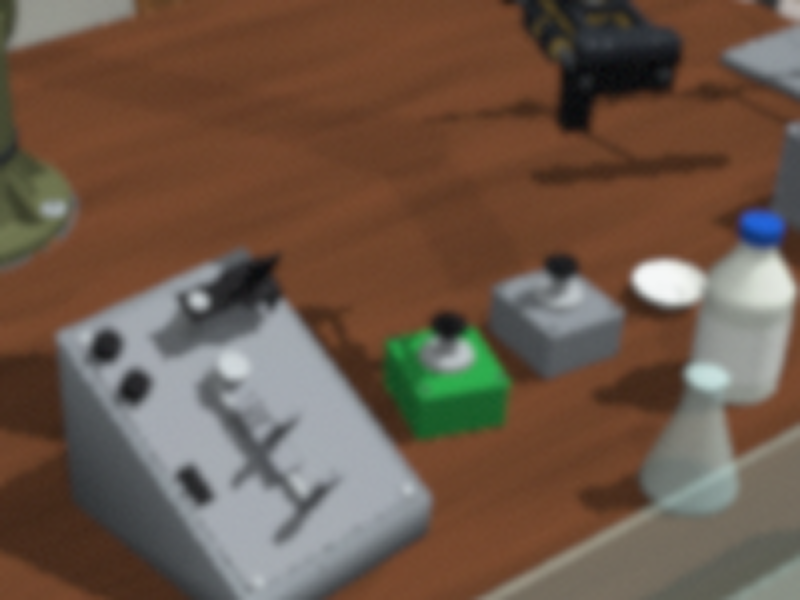

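View pics/itop2.png

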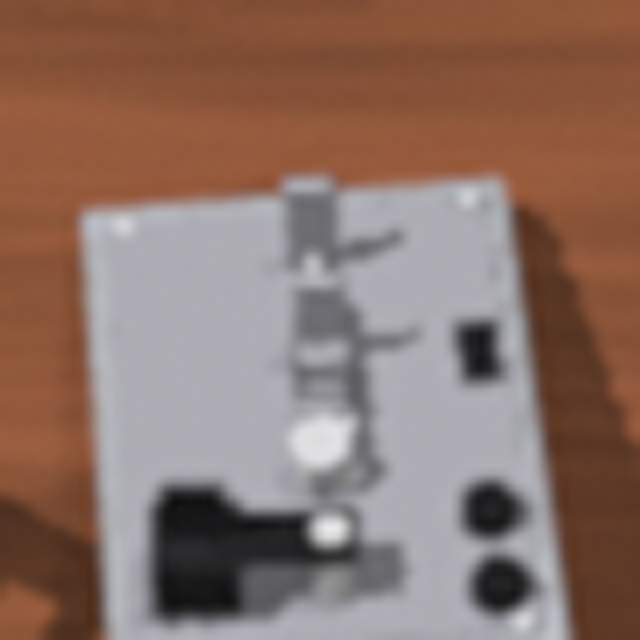

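```bash
python3 -c "
from bench import order
print(order.close_job())"
```

```text
the job is handed in; nothing more can be done
None
```

The job is handed in after about 20.5 s of the 56 s. The hand-in gives no verdict, so these results are from my own camera and force checks.

**What I did:**
- **Guard:** I swung it about 1.5 rad aside by its fin.
- **Probe:** I took the small probe from the cradle, squeezed to about 37 mm over the tabs so the hook came fully out. I brought the post into the open side with the probe parallel to the panel, within about 0.1° by the tool pose, and let go.
- **Start plunger:** I pushed it on the grey box until it hit its stop, where the force jumped from 8 N to 26 N, then released it.

**Last checks:**
- **Hook on post:** the tabs measured about 54–55 mm over their outer faces, so the post holds the hook open about 5 mm. The throat is within about 2 mm of the post along the slope, and the tab tops are 54 mm above the panel, as expected for a probe lying square. The probe did not move between pictures.
- **Guard and button:** the guard was still aside, and the button was back up at about 81 mm.
- **Bystanders:** nothing touched them, and the ones in the last picture stood where they were. I did not measure their positions again.

**What failed or disagreed:**
- **First guard push missed:** it passed just above the fin. The reported TCP lies about 23–25 mm ahead of the visible fingertips, unlike the description; I corrected for this from then on.
- **Camera heights:** they read 1–2 mm high.
- **Force reading:** one reading of 26 N came while the arm was braking on the retreat. It was back to 1 N at the next reading, so I took it as inertia.

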